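# Load the dip basket and hang it in the washing tank

## Robot

A 6-joint arm with a two-finger parallel gripper is mounted at the origin on a cart in front of the work surface, level with it; the furniture and walls round the work are solid. World frame = base frame: x ahead of the robot, y to its left, z up, the work surface at z = 0. Lengths are in m, angles in rad, forces in N, time in s.
With the tool pointing down it reaches from about 0.375 to 0.9 m from the base axis. Payload 3.1 kg.
Tool frame: the origin (TCP) lies midway between the tips of the shut fingers; the grasp point (between the pads) lies 19 mm behind it; z points along the fingers, x is the direction in which the jaws open and shut, and the axes are right-handed (so a half turn about z gives the same grasp; the last joint's range is limited). The gripper opens to 85 mm and grips with 20 to 120 N. Pads are 22 mm wide; open, the fingers measure 114 mm over their backs; the gripper's body (76 mm by 85 mm) begins 54 mm behind the grasp point. The pads swing forward as they close: fully open they stand 13 mm farther back than shut.
Start: joints at [-1.308, 0.527, 1.433, -0, 1.181, -0.178], TCP at [0.267, -0.565, 0.231] pointing down, gripper open.
Joint ranges: [-3.08, 3.08], [-0.75, 2.2], [0.22, 2.44], [-1.43, 4.57], [0, 2.65], [-2.85, 2.85]. Speed limits (rad/s): [2.79, 2.79, 3.14, 3.14, 3.14, 3.14].

## Interface

Orientations are given as a rotation vector (axis times angle).
In Python, from plant import env gives the robot as it stands.
- The arm moves only by the tool servo_tool, never from a script. Its argument "deltas" is a list of rows, each a list of 5 numbers: the opening, from 0 (shut) to 1 (fully open), then the shift along the tool's x, y, z in mm, then the turn about the tool's z in degrees. A call has 1 to 20 rows; each row is the pose to reach, as a shift and turn from the pose commanded when the call began, along the tool's axes at that moment; what a row does not reach only later rows make up. A row lasts 1/8 s, in which the tool goes at most 62.5 mm and 10.7 degrees, less where a joint would pass 70% of its speed; a pose out of reach is approached as far as the arm can. A call with a gripper value outside its range is refused whole. The fingers move at their own pace and stop on an object; "newtons" is the grip in N (left out, the last holds). Time passes only in rows, so rows that repeat a pose let the fingers close. It gives the time, the measured TCP pose, the force and the opening at its end, in the units of the state.
- env.get_obs(): the state, without advancing time (a new reading comes with each control period).
- env.grab_frame(name): name is "scene" or "top" or "wrist"; returns the picture (384x512x3 uint8, red, green, blue); there is no depth.
- env.calibration(name): a dict with "intrinsics" (3x3 intrinsics, pixels), "xyz" and "orientation" of the camera in the world; the wrist camera has in their place "mount" (4x4, takes a point from camera to tool coordinates, whose origin is the TCP and whose axes are the tool frame's). Camera axes: x right, y up, looking along -z (the intrinsics and any distortion apply to the point x, -y, -z); pixel columns grow to the right and rows downward; lengths in m; the calibration is good to about 2 mm. The wrist camera is an equidistant fisheye: a pixel r from the principal point sees the ray r / f radians off the axis. A picture is of the moment at which its call begins: read the wrist's pose just before it. calibration takes no time and is no camera call.
- env.hand_in(): hands the job in, once; it reports no verdict.
Trained networks look in the newest picture that a camera, given by its name, has taken for a name from the list of things; names that differ only in an ending like _2 or _b are one class to them, and where a whole thing is asked for, a point or a joint stands for the part that bears it (a point fixed in the world has none). Each returns a list of dicts, best first, with "p" (0 to 1); they miss things now and then, are a little off and sometimes report something else, mostly with a low value. They report only what shows in the picture. A call takes as long as a camera call. They do not tell look-alikes from the thing itself.
- env.find_in(camera, name): "location" ([x, y, z] in m, in world coordinates, good to about 4 mm: the middle of the surface that is visible of it).
- env.trace(camera, name): "region" (384x512 bool, what is visible of it).
- env.place_of(camera, name): "location" ([x, y, z] in m, in world coordinates, good to about 4 mm: a listed point, or the origin of a listed thing).
The state is a dict: "clock": time; "joint_positions": joint angles; "dq": joint speeds; "joint_efforts": joint torques, N m; "ee_pos": TCP position; "ee_rot": TCP orientation; "force": force on the tool from outside, world axes, zero at the start; "moment": the same for the moment, N m; "grip_width": finger opening in m.
Only numpy, scipy, OpenCV 4.12 (cv2) and the standard library are available. Lean on these libraries where they do the work, as an engineer would, in place of code of your own. Each camera call takes 0.05 s, during which the arm holds its last target.

## Task

Stand or lay the copper gas nozzle in the wire dip basket where the basket stands on the bench, then carry the basket over and hook its bent lip over the near rim of the steel washing tank so that it hangs inside. The black edging on that rim has a gap left for the hook: let the hook down into the gap until it is fully home on the bare rim, without ever pressing or knocking the basket hard against the tank, and let go. The nozzle stays in the basket, and the flange, the paste pot and the spare knob stay where they are.

Things in the scene. Friction and masses are not known exactly. Their poses are not given: they have to be found in the camera images.
- tank: Open empty washing tank of plain stainless sheet, fixed to the bench: 170 mm (its x) by 220 mm (its y), walls 4 mm thick, bare rim 110 mm above the bench, black edging pushed onto the rim. Origin: centre of its underside; z up; the wall on its -x side is the near one, facing the robot (turned up to 15 degrees). Bail handles stick out 28 mm at both y ends.
- tank_rim (a point): Middle of the near rim: top of the bare wall, mid-thickness, halfway along it, 110 mm above the bench. Axes as the tank's: y along the rim, x into the tank. The U-section edging is 7 mm thick (3.5 mm each side of this point), reaches 6 mm above the bare rim and 8 mm below; guards 10 mm thick, 9 mm above the rim, cover the outer 38 mm at both ends of this rim.
- edging_top (a point): Point on the tank 6 mm above tank_rim, level with the edging's top; not the gap. The gap, 35 mm long, where the bare rim shows, was cut by hand: its middle lies anywhere up to 18 mm to either side (y) of this point. No reading gives it: look, or slide the hook along the edging under 3 to 6 N until it drops 6 mm. The edging does not shift under allowed forces.
- basket: Loose dip basket, 0.15 to 0.31 kg: open cage of welded wire with a hook and a handle at its back. Origin: level with the cage's underside, straight below the middle of the hook's slot; x points from the hook into the cage, z up. Hung in the gap and let go, it swings about 7 degrees until the cage's back leans on the wall.
- basket_cage (a point): Middle of the upper face of the cage's floor, 45.5 mm along x from the basket's origin and 3 mm up. Axes as the basket's. The cage, open above, measures 80 mm (x) by 80 mm (y) outside, walls 3 mm thick and 26 mm high, floor 3 mm thick.
- basket_hook (a point): Middle of the underside of the hook's bend, 60 mm above the basket's origin; rests on the bare rim when home. Axes as the basket's. Strap 30 mm wide (y), 3 mm thick: up the cage's back, over towards -x, down as a lip flaring to x = -14 mm, 21 mm below this point. Slot 11 mm wide (x -5.5 to 5.5 mm): 2 mm to spare each side over the edging; 2.5 mm each end in the gap.
- basket_grip (a point): Middle of the basket's black flat upright grip, straight above the hook, 87 mm above the basket's origin. The grip is 10 mm thick (x), 36 mm wide (y), 34 mm high (70 to 104 mm above the origin). Pinch it across its thickness, along the basket's x. Axes as the basket's.
- nozzle: Copper gas nozzle, a slightly tapered tube 24 mm across at the foot, about 17 mm at the top, 53 mm tall, 0.045 kg, standing loose on its wide end. Origin: centre of its underside, z up along it.
- flange: Bystander: flat grey steel flange ring, 66 mm across, 8 mm thick, lying on the bench. Origin: centre of its underside.
- dip_pot: Bystander: round pot of nozzle paste with a black lid, 65 mm across, 51 mm tall. Origin: centre of its underside.
- spare_knob: Bystander: black round clamp knob, 36 mm across, 17 mm high. Origin: centre of its underside.
Mind the look-alikes: they are no part of the job. There is more than one size of the nozzle; the one meant has the size given above.

How it is judged:
By the outcome, as a careful person would: the job done as asked, in the order asked, and still so for the second after the job is handed in, with the robot touching nothing.
It also fails if it takes over 72 s, if anything falls off the work surface, if the arm or the gripper's body presses on something with over 40 N, if the wrist force passes 120 N, or if a joint passes its speed limit or range.

## Working session

There is one attempt and no reset: what is moved stays moved. The work goes in short steps, Python scripts to look and compute and a tool call to move; the robot and the scene stay as the last step left them, time stands still between calls to the robot, and variables do not carry over. Pictures are saved under pics/ and viewed, and the job is handed in when it is done.

Besides the shell and the picture viewer there is one more tool, called after "Emit:" by a JSON object that holds its "method" and its "body". servo_tool: Moves the arm, as the interface text tells. Its arguments: {"type":"object","properties":{"deltas":{"type":"array","items":{"type":"array","items":{"type":"number"}}},"newtons":{"type":"number"}},"required":["deltas"]}

```bash
ls; mkdir -p pics
python3 - <<'E'
from plant import env
import cv2,numpy as np
o=env.get_obs();print({k:np.round(v,4) for k,v in o.items()})
for c in("scene","top","wrist"):
    f=env.grab_frame(c);cv2.imwrite(f"pics/{c}0.png",f[:,:,::-1])
    print(c,env.calibration(c))
for c in("scene","top"):
    for n in("tank","tank_rim","edging_top","basket","basket_cage","basket_hook","basket_grip","nozzle","flange","dip_pot","spare_knob"):
        print(c,n,[(np.round(d["location"],4).tolist(),round(d["p"],2)) for d in env.place_of(c,n)])
print(env.get_obs()["clock"])
E
```

```text
pics
{'clock': np.float64(0.0), 'joint_positions': array([-1.3085,  0.5285,  1.434 ,  0.    ,  1.1814, -0.1785]), 'dq': array([ 0.0002,  0.0002,  0.0001, -0.0009,  0.0005,  0.    ]), 'joint_efforts': array([-4.00000e-04, -4.42352e+01, -1.78028e+01, -1.00000e-04,
        8.40000e-03,  0.00000e+00]), 'ee_pos': array([ 0.2665, -0.5645,  0.2303]), 'ee_rot': array([-2.6520e+00,  1.6813e+00,  2.5000e-03]), 'force': array([-0.4282,  1.2841,  0.2927]), 'moment': array([0.0289, 0.0725, 0.0427]), 'grip_width': np.float64(0.0853)}
scene {'intrinsics': array([[422.42024085,   0.        , 253.53400883],
       [  0.        , 422.42024085, 189.02819846],
       [  0.        ,   0.        ,   1.        ]]), 'xyz': array([-0.32761814, -0.54861743,  0.54282092]), 'orientation': array([ 1.03101985, -0.61082242, -0.97407263])}
top {'intrinsics': array([[383.60266059,   0.        , 259.71525214],
       [  0.        , 383.60266059, 188.72119182],
       [  0.        ,   0.        ,   1.        ]]), 'xyz': array([ 0.31123749, -0.10284309,  1.08871785]), 'orientation': array([ 0.14734979, -0.13896738, -1.
[... 1205 characters left out ...]
0.5902, 0.2067, 0.0009], 0.94), ([0.5405, -0.1533, 0.0571], 0.62)]
top tank_rim [([0.5113, 0.2105, 0.1141], 0.8)]
top edging_top [([0.5054, 0.2108, 0.1191], 0.9)]
top basket [([0.5377, -0.1558, 0.0006], 0.58)]
top basket_cage [([0.5843, -0.1581, -0.0002], 0.97), ([0.5406, -0.155, -0.0002], 0.63), ([0.5892, 0.2066, -0.0001], 0.62)]
top basket_hook [([0.5419, -0.1548, 0.0591], 0.73)]
top basket_grip [([0.536, -0.154, 0.0904], 0.91)]
top nozzle [([0.5284, -0.3471, -0.0008], 0.51), ([0.5485, -0.286, -0.0041], 0.45)]
top flange [([0.3767, 0.121, -0.0047], 0.54)]
top dip_pot [([0.4561, -0.2281, 0.0036], 0.59)]
top spare_knob [([0.4466, -0.4308, 0.0017], 0.61), ([0.527, -0.347, 0.0005], 0.58)]
1.25
```

View pics/scene0.png

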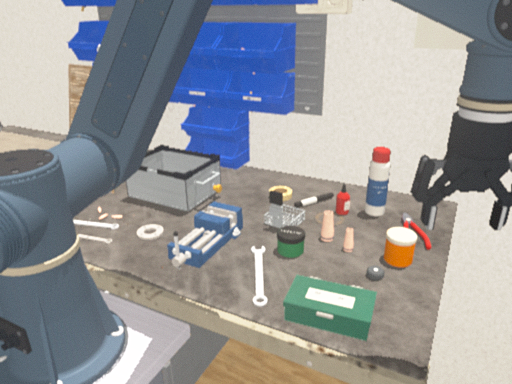

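View pics/top0.png

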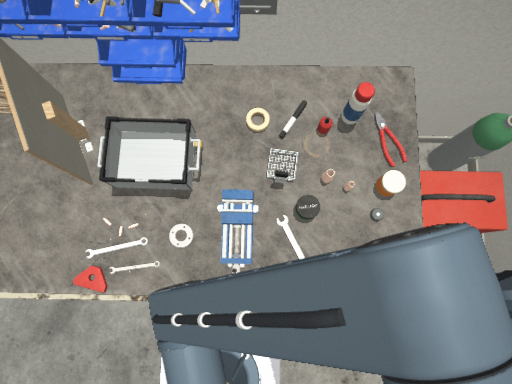

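View pics/wrist0.png

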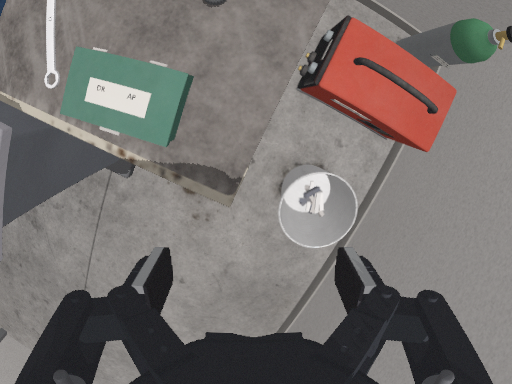

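The scene view shows two copper nozzles, at about (327,226) and (349,240). The basket is at (285,212), and the tank at (173,177) with its near rim facing the robot. I'll zoom in and work out the nozzle sizes.

```bash
cat > h.py <<'E'
import numpy as np,cv2
from scipy.spatial.transform import Rotation as R
from plant import env
def proj(cam,P):
    c=env.calibration(cam);P=np.atleast_2d(P)
    q=(P-c["xyz"])@R.from_rotvec(c["orientation"]).as_matrix()
    K=c["intrinsics"];x=q[:,0]/-q[:,2];y=-q[:,1]/-q[:,2]
    return np.c_[K[0,0]*x+K[0,2],K[1,1]*y+K[1,2]]
def ray(cam,uv,z):
    c=env.calibration(cam);K=c["intrinsics"];uv=np.atleast_2d(uv)
    d=np.c_[(uv[:,0]-K[0,2])/K[0,0],-(uv[:,1]-K[1,2])/K[1,1],-np.ones(len(uv))]@R.from_rotvec(c["orientation"]).as_matrix().T
    return c["xyz"]+d*((z-c["xyz"][2])/d[:,2])[:,None]
def wray(uv,z,pos,rot):
    c=env.calibration("wrist");K=c["intrinsics"];M=c["mount"];uv=np.atleast_2d(uv).astype(float)
    a=(uv-K[:2,2])/K[0,0];r=np.linalg.norm(a,axis=1)+1e-12
    s=np.sin(r)/r
    d=np.c_[a[:,0]*s,-a[:,1]*s,-np.cos(r)]
    T=R.from_rotvec(rot).as_matrix()
    d=d@M[:3,:3].T@T.T;o=pos+T@M[:3,3]
    return o+d*((z-o[2])/d[:,2])[:,None]
def wproj(P,pos,rot):
    c=env.calibration("wrist");K=c["intrinsics"];M=c["mount"];P=np.atleast_2d(P)
    T=R.from_rotvec(rot).as_matrix()
    q=((P-pos)@T-M[:3,3])@M[:3,:3]
    q=q*[1,-1,-1];th=np.arctan2(np.hypot(q[:,0],q[:,1]),q[:,2]);n=np.hypot(q[:,0],q[:,1])+1e-12
    return K[:2,2]+K[0,0]*th[:,None]*q[:,:2]/n[:,None]
def crop(img,u0,v0,u1,v1,s,name):
    cv2.imwrite(name,cv2.resize(img[v0:v1,u0:u1,::-1],None,fx=s,fy=s,interpolation=cv2.INTER_CUBIC))
E
python3 - <<'E'
from h import *
s=cv2.imread("pics/scene0.png")[:,:,::-1];t=cv2.imread("pics/top0.png")[:,:,::-1]
crop(s,255,175,375,275,6,"pics/s1.png");crop(t,255,135,375,225,6,"pics/t1.png")
crop(t,90,105,210,205,6,"pics/t2.png")
for x,y in((.527,-.3475),(.5495,-.2845)):
  for c in("scene","top"):
    print(c,np.round(proj(c,[[x,y,0],[x,y,.053]]),1).tolist())
E
```

```text
scene [[347.8, 247.8], [349.6, 228.3]]
top [[347.2, 185.4], [351.5, 181.8]]
scene [[325.3, 237.4], [326.6, 218.4]]
top [[325.3, 177.4], [328.5, 173.4]]
```

View pics/s1.png

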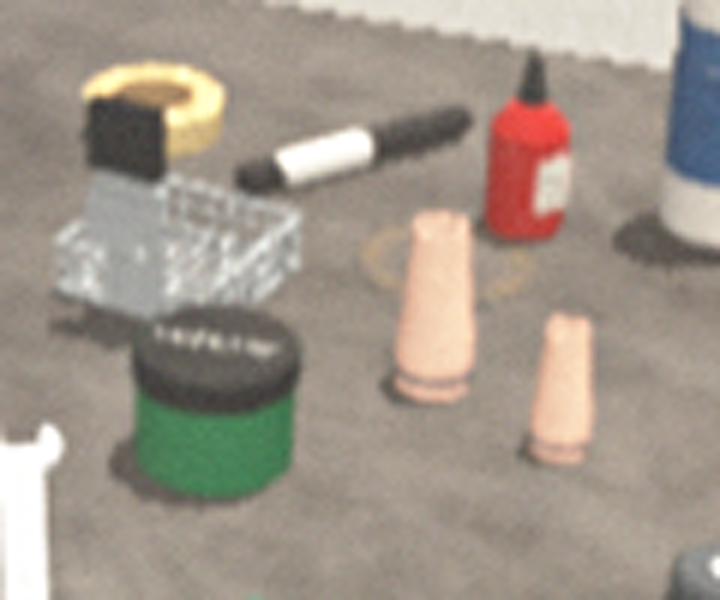

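View pics/t1.png

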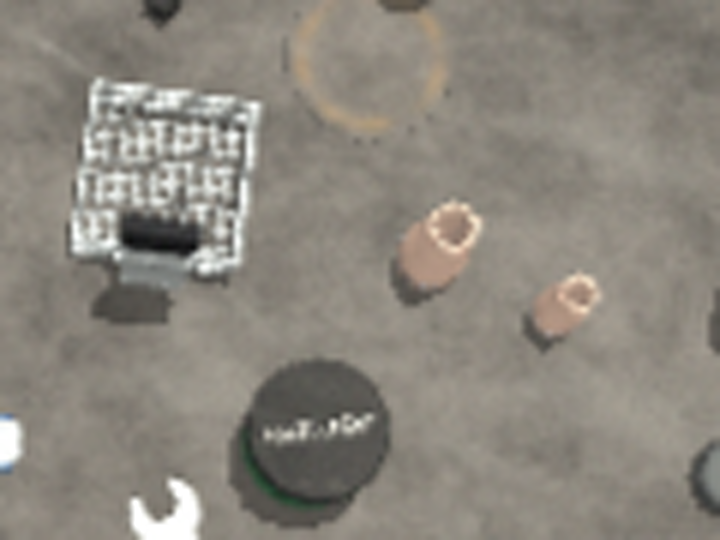

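View pics/t2.png

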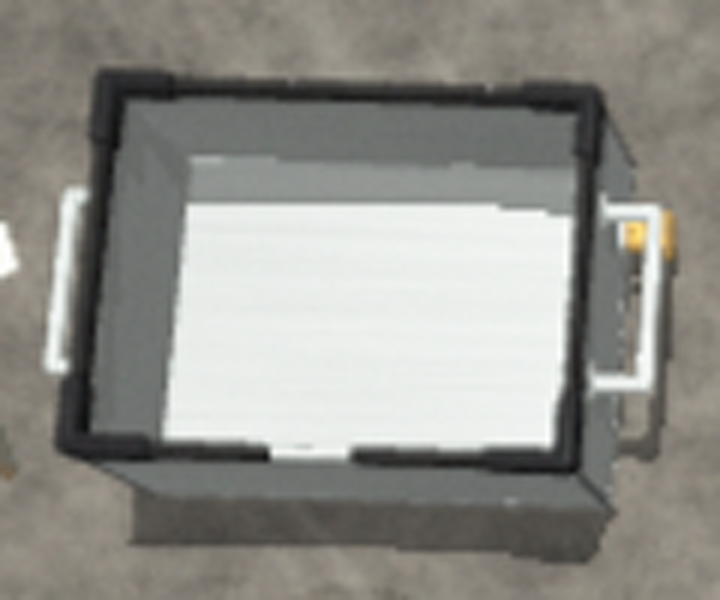

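```bash
cat >> h.py <<'E'
def go(x,y,z,yaw,o=None):
    "print tool-frame delta (mm) and turn (deg) to target pose tool-down"
    o=o or env.get_obs();T=R.from_rotvec(o["ee_rot"]).as_matrix()
    d=T.T@(np.array([x,y,z])-o["ee_pos"])*1000
    cur=np.degrees(np.arctan2(T[1,0],T[0,0]))
    print("cur",np.round(o["ee_pos"],4),"yaw",round(cur,2),"tilt",np.round(T[:,2],4),"t",round(o["clock"],2))
    print("delta",np.round(d,1),"turn",round(-(yaw-cur),2))
E
python3 - <<'E'
from h import *
f=lambda u,v,s,u0,v0:[u/s+u0,v/s+v0]
g=lambda *p,z:print(z,np.round(ray("top",[f(u,v,6,90,105) for u,v in p],z),4)[:,:2].tolist())
print("near rim edging centreline corners & gap ends")
g((57,440),(578,463),z=.119)
g((100,85),(598,95),z=.119)
g((271,452),(350,455),z=.116)
b=[[u/6+255,v/6+135] for u,v in ((93,85),(260,103),(72,248),(240,270))]
print("basket corners z26",np.round(ray("top",b,.026),4)[:,:2].tolist())
b=[[u/6+255,v/6+135] for u,v in ((122,215),(200,222),(122,245),(200,252))]
print("grip top z104",np.round(ray("top",b,.104),4)[:,:2].tolist())
print("nozzle top",ray("top",[[580/6+255,293/6+135]],.053), ray("scene",[[570/6+255,322/6+175]],.053))
print("bottles",ray("top",[[391,184],[352,115]],0.08))
go(.527,-.3475+0.0,.20,-20)
E
```

```text
near rim edging centreline corners & gap ends
0.119 [[0.5097, 0.3192], [0.504, 0.0939]]
0.119 [[0.6709, 0.3156], [0.6704, 0.0942]]
0.116 [[0.5068, 0.2275], [0.5062, 0.1932]]
basket corners z26 [[0.6237, -0.1238], [0.6164, -0.2037], [0.5437, -0.1151], [0.5347, -0.1944]]
grip top z104 [[0.5419, -0.1359], [0.5394, -0.1701], [0.5284, -0.136], [0.526, -0.1702]]
nozzle top [[ 0.52126018 -0.34786918  0.053     ]] [[ 0.52568996 -0.3487579   0.053     ]]
bottles [[ 0.51738068 -0.4466569   0.08      ]
 [ 0.71030557 -0.34694358  0.08      ]]
cur [ 0.2667 -0.5652  0.2313] yaw -64.74 tilt [-0. -0. -1.] t 1.25
delta [ -85.9 -328.3   31.3] turn -44.74
```

Emit:
{"method": "servo_tool", "body": {"deltas": [[0.6,-10,-40,0,-5],[0.6,-20,-80,0,-12],[0.6,-32,-120,0,-19],[0.6,-42,-160,4,-26],[0.6,-53,-200,10,-33],[0.6,-63,-240,18,-39],[0.6,-74,-280,25,-44.7],[0.6,-82,-312,30,-44.7],[0.6,-86,-328,31,-44.7],[0.6,-86,-328,31,-44.7],[0.6,-86,-328,31,-44.7]], "newtons": 25}}

```text
clock: 2.62
ee_pos: [0.526, -0.3485, 0.2006]
ee_rot: [3.093, -0.548, -0.0]
force: [-0.6, 0.2, -0.0]
grip_width: 0.0512
```

Run:
```python
from h import *
o=env.get_obs();f=env.grab_frame("wrist");np.savez("w1.npz",f=f,p=o["ee_pos"],r=o["ee_rot"])
cv2.imwrite("pics/w1.png",f[:,:,::-1])
for n in("nozzle","basket","basket_cage","basket_hook","basket_grip"):
    print(n,[(np.round(d["location"],4).tolist(),round(d["p"],2)) for d in env.place_of("wrist",n)])
go(.527,-.3475,.02,-20)
print(o["force"],o["grip_width"])
print(wproj([[.527,-.3475,0],[.527,-.3475,.053]],o["ee_pos"],o["ee_rot"]))
```

```text
nozzle [([0.5217, -0.3472, -0.0004], 0.86), ([0.5503, -0.2883, -0.0008], 0.65)]
basket [([0.5384, -0.1501, -0.0007], 0.76)]
basket_cage []
basket_hook [([0.5403, -0.1523, 0.0019], 0.67)]
basket_grip []
cur [ 0.5261 -0.3481  0.2005] yaw -20.11 tilt [ 1.e-04 -1.e-04 -1.e+00] t 2.92
delta [  0.6  -0.9 180.5] turn -0.11
[-0.64394303  0.24395855 -0.03799611] 0.0511646306704246
[[254.48975164 164.93087611]
 [254.67549893 176.58773755]]
```

View pics/w1.png

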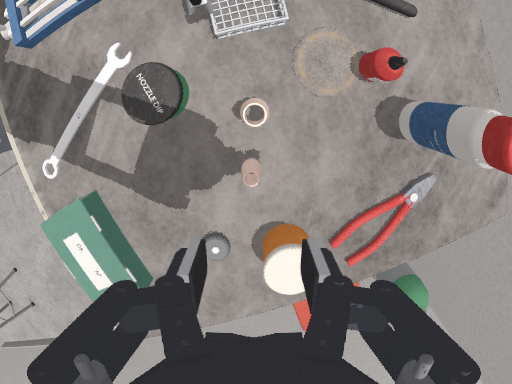

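Run:
```python
from h import *
d=np.load("w1.npz");crop(d["f"],220,80,300,200,5,"pics/w1c.png")
```

```text
(no output)
```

View pics/w1c.png

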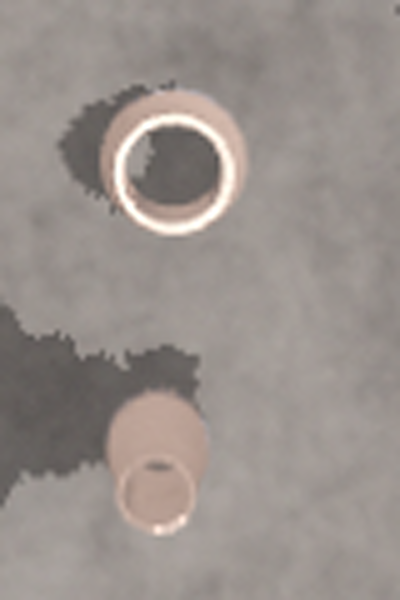

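Run:
```python
from h import *
d=np.load("w1.npz")
print(wray([[251.4,168.6]],0,d["p"],d["r"]),wray([[251.2,178.8]],.053,d["p"],d["r"]))
go(.5225,-.348,.02,-20)
```

```text
[[ 0.52200832 -0.35044924  0.        ]] [[ 0.52288211 -0.34847544  0.053     ]]
cur [ 0.5261 -0.3481  0.2005] yaw -20.11 tilt [ 1.e-04 -1.e-04 -1.e+00] t 2.92
delta [ -3.5   1.1 180.5] turn -0.11
```

Emit:
{"method": "servo_tool", "body": {"deltas": [[0.6,-1,1,35,0],[0.6,-2,2,75,0],[0.6,-3.2,2,115,0],[0.6,-3.2,2,148,0],[0.6,-3.2,2,170,0],[0.6,-3.2,2,180,0],[0.6,-3.2,2,180,0],[0.1,-3.2,2,180,0],[0.1,-3.2,2,180,0],[0.1,-3.2,2,180,0],[0.1,-3.2,2,180,0],[0.1,-3.2,2,180,0]], "newtons": 25}}

```text
clock: 4.42
ee_pos: [0.5237, -0.3489, 0.0216]
ee_rot: [3.092, -0.546, 0.003]
force: [0.7, -0.2, 6.3]
grip_width: 0.0198
```

Run:
```python
from h import *
f=env.grab_frame("scene");crop(f,280,150,440,270,5,"pics/s2.png")
o=env.get_obs();print(o["force"],o["grip_width"])
```

```text
[0.47048001 0.2520469  6.20798633] 0.01956175763227914
```

View pics/s2.png

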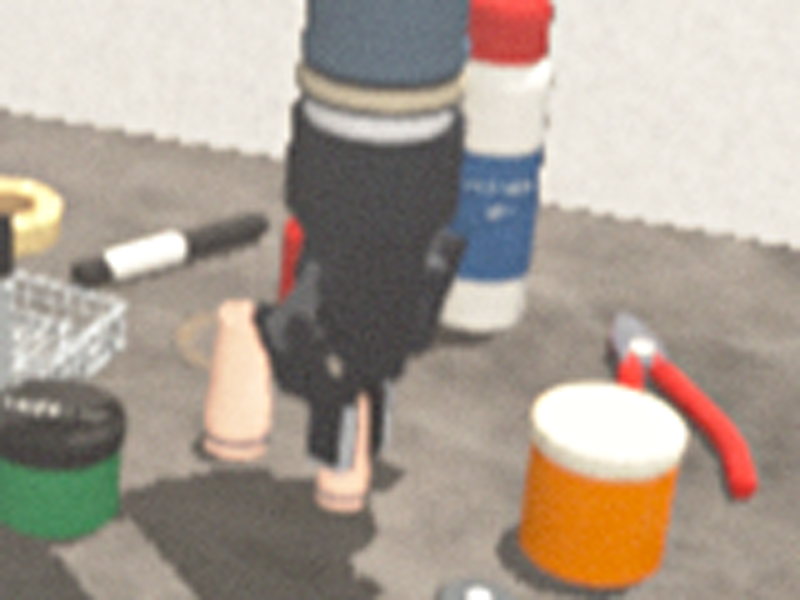

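The narrower nozzle, about 25 mm across the foot, is gripped. Its neighbour hasn't moved. Next I lift it and move over the basket.

Emit:
{"method": "servo_tool", "body": {"deltas": [[0.1,0,0,-15,0],[0.1,0,0,-50,0],[0.1,0,0,-90,0],[0.1,0,-10,-130,4],[0.1,-1,-35,-160,13],[0.1,-2,-70,-178,22],[0.1,-4,-110,-178,32],[0.1,-6,-145,-178,42],[0.1,-8,-175,-178,52],[0.1,-9.7,-195,-178,62],[0.1,-9.7,-200,-178,71],[0.1,-9.7,-201,-178,76],[0.1,-9.7,-201,-178,76],[0.1,-9.7,-201,-178,76]]}}

```text
clock: 6.22
ee_pos: [0.5825, -0.1562, 0.1986]
ee_rot: [2.103, -2.334, 0.0]
force: [1.3, -0.8, -0.7]
grip_width: 0.0195
```

Run:
```python
from h import *
o=env.get_obs();f=env.grab_frame("wrist");np.savez("w2.npz",f=f,p=o["ee_pos"],r=o["ee_rot"])
cv2.imwrite("pics/w2.png",cv2.resize(f[:,:,::-1],(768,576),interpolation=cv2.INTER_CUBIC))
for n in("nozzle","basket","basket_cage","basket_hook","basket_grip"):
    print(n,[(np.round(d["location"],4).tolist(),round(d["p"],2)) for d in env.place_of("wrist",n)])
print(o["force"],o["grip_width"])
go(.583,-.157,.027,-96)
```

```text
nozzle [([0.5481, -0.2868, -0.0036], 0.98), ([0.5817, -0.153, 0.178], 0.6)]
basket [([0.5389, -0.1522, -0.0016], 0.57)]
basket_cage [([0.5821, -0.158, 0.0014], 0.89)]
basket_hook [([0.5389, -0.1523, 0.0615], 0.66)]
basket_grip []
[ 1.33900878 -0.75296881 -0.69339991] 0.019502456653812894
cur [ 0.5827 -0.1562  0.1983] yaw -96.04 tilt [-1.e-04  0.e+00 -1.e+00] t 6.53
delta [  0.7  -0.4 171.3] turn -0.04
```

View pics/w2.png

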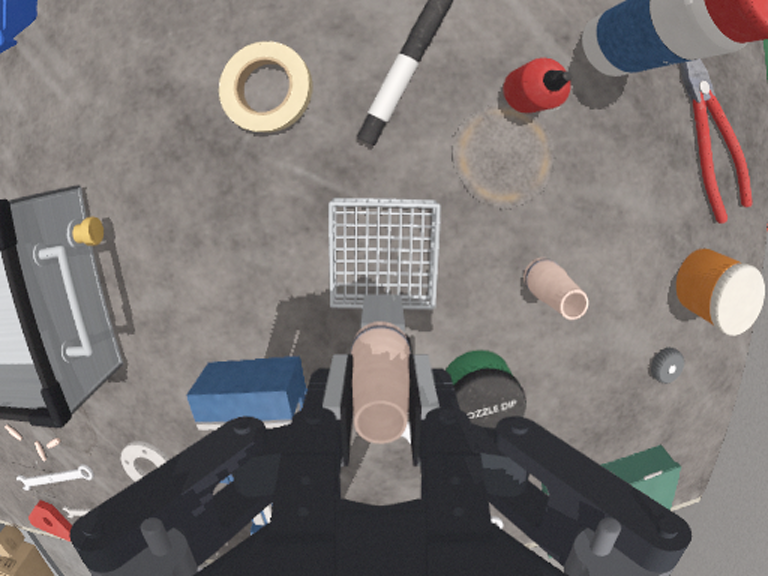

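Run:
```python
from h import *
d=np.load("w2.npz");crop(d["f"],210,120,310,220,7,"pics/w2c.png")
```

```text
(no output)
```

View pics/w2c.png

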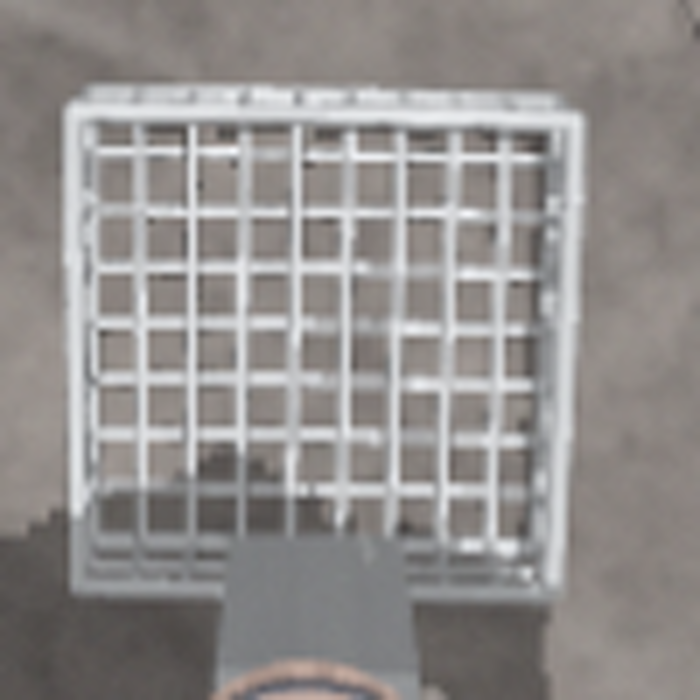

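Run:
```python
from h import *
d=np.load("w2.npz")
c=np.array([[65,103],[585,113],[75,592],[563,597]])/7+[210,120]
w=wray(c,.026,d["p"],d["r"])[:,:2];print(w,w.mean(0))
x=(w[0]-w[2]+w[1]-w[3]);y=(w[0]-w[1]+w[2]-w[3]);print(np.degrees(np.arctan2(x[1],x[0])),np.degrees(np.arctan2(-y[0],y[1])),np.linalg.norm(x)/2,np.linalg.norm(y)/2)
```

```text
[[ 0.62706719 -0.12451082]
 [ 0.61731247 -0.20351175]
 [ 0.54805455 -0.1154477 ]
 [ 0.53882816 -0.19449431]] [ 0.58281559 -0.15949114]
-6.548851275211155 -6.8482802475851114 0.07926569292090305 0.07959162736330701
```

Emit:
{"method": "servo_tool", "body": {"deltas": [[0.1,1,-4,20,0],[0.1,2,-8,55,0.6],[0.1,2.8,-10,95,0.6],[0.1,2.8,-10,130,0.6],[0.1,2.8,-10,152,0.6],[0.1,2.8,-10,164,0.6],[0.1,2.8,-10,169,0.6],[0.1,2.8,-10,171,0.6],[0.1,2.8,-10,172,0.6],[0.1,2.8,-10,172,0.6]]}}

```text
clock: 7.78
ee_pos: [0.5928, -0.1602, 0.0271]
ee_rot: [-2.089, 2.346, -0.002]
force: [0.2, 0.0, -0.0]
grip_width: 0.0196
```

Run:
```python
from h import *
o=env.get_obs();f=env.grab_frame("scene");crop(f,230,130,350,240,6,"pics/s3.png")
print(o["force"],o["grip_width"])
go(.592,-.160,.0256,-96.6)
```

```text
[ 0.16234111  0.01022066 -0.0141166 ] 0.01960031966206198
cur [ 0.5927 -0.1601  0.027 ] yaw -96.64 tilt [ 1.1e-03 -5.0e-04 -1.0e+00] t 7.83
delta [-0.   0.8  1.4] turn -0.04
```

View pics/s3.png

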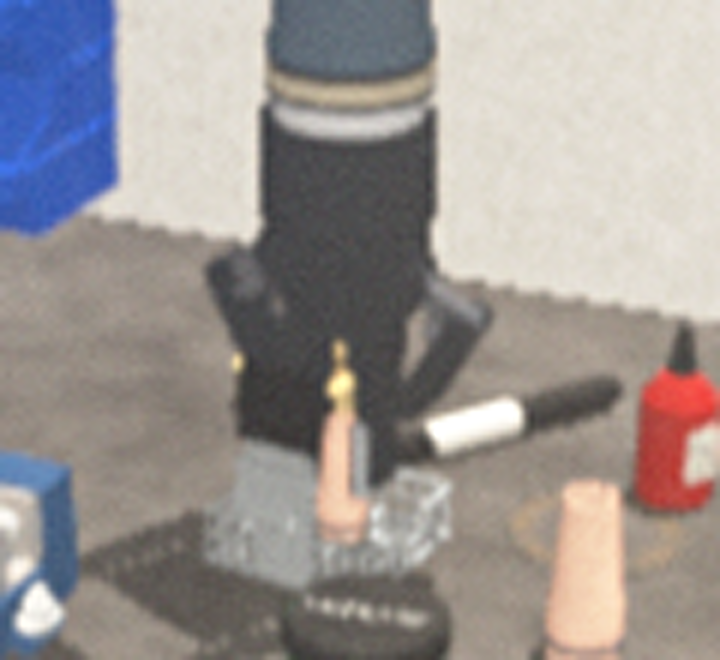

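Nozzle is in the cage just above the floor, at about (341,520) in the crop. I'll lower it slightly, release and rise.

Emit:
{"method": "servo_tool", "body": {"deltas": [[0.1,0,0,1,0],[0.1,0,0,2,0],[0.1,0,0,2,0],[0.25,0,0,2,0],[0.4,0,0,2,0],[0.4,0,0,2,0],[0.4,0,0,2,0],[0.4,0,0,-5,0],[0.4,0,0,-20,0],[0.4,0,0,-50,0],[0.4,0,0,-90,0],[0.6,0,0,-130,-10],[0.9,0,0,-155,-20],[0.9,0,0,-155,-20]]}}

```text
clock: 9.57
ee_pos: [0.594, -0.1607, 0.1848]
ee_rot: [-2.462, 1.949, -0.011]
force: [0.2, -0.3, 0.0]
grip_width: 0.0767
```

Run:
```python
from h import *
o=env.get_obs();f=env.grab_frame("wrist");np.savez("w3.npz",f=f,p=o["ee_pos"],r=o["ee_rot"])
cv2.imwrite("pics/w3.png",cv2.resize(f[:,:,::-1],(768,576),interpolation=cv2.INTER_CUBIC))
g=env.grab_frame("top");crop(g,255,135,335,215,7,"pics/t3.png");np.save("t3.npy",g)
print(o["force"],o["grip_width"])
go(.5378,-.1538,.16,-6.6)
```

```text
[ 0.18372728 -0.33867397  0.01232164] 0.0767245565723777
cur [ 0.5919 -0.1597  0.1814] yaw -76.8 tilt [-1.e-04  1.e-04 -1.e+00] t 9.68
delta [-18.2  51.4  21.4] turn -70.2
```

View pics/w3.png

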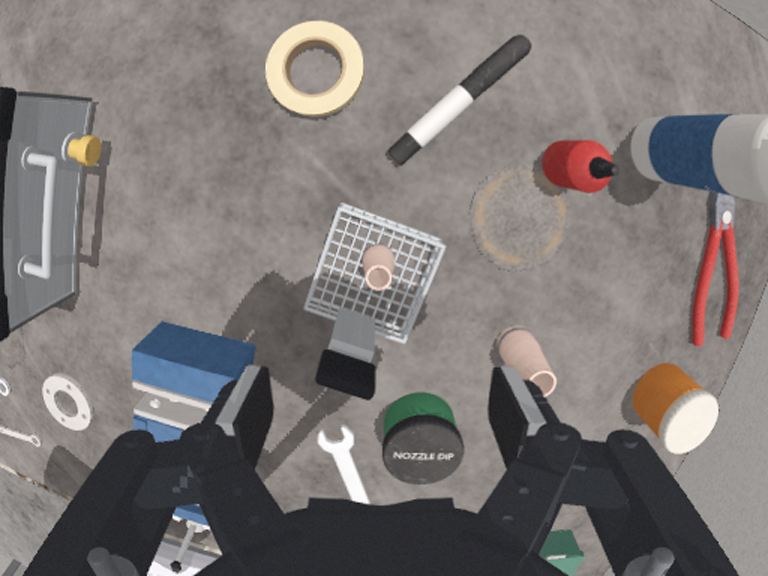

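View pics/t3.png

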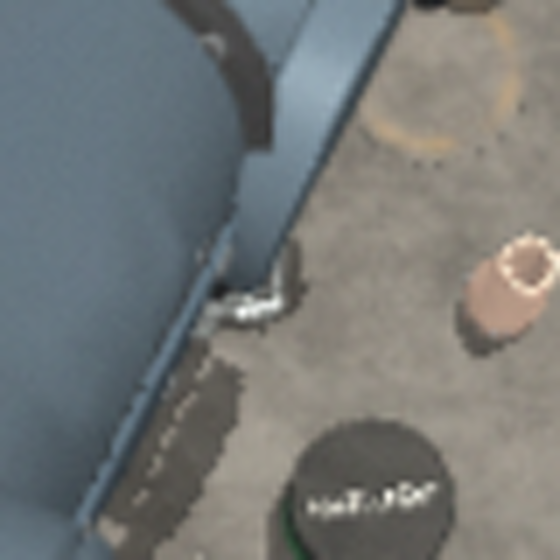

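The nozzle stands upright in the cage, at about (378,270) in the wrist view, and the gripper is free. Before picking up the basket I'll take a close look at the tank rim.

Emit:
{"method": "servo_tool", "body": {"deltas": [[0.9,-20,0,-15,-5],[0.9,-60,0,-35,-13],[0.9,-105,-1,-55,-22],[0.9,-150,-2,-68,-31],[0.9,-195,-3,-70,-40],[0.9,-240,-3,-70,-49],[0.9,-285,-4,-70,-58],[0.9,-325,-4.7,-70,-67],[0.9,-355,-4.7,-70,-75],[0.9,-374,-4.7,-70,-76.8],[0.9,-379,-4.7,-70,-76.8],[0.9,-379,-4.7,-70,-76.8],[0.9,-379,-4.7,-70,-76.8]]}}

```text
clock: 11.3
ee_pos: [0.5098, 0.2089, 0.2512]
ee_rot: [3.141, 0.001, -0.0]
force: [-0.5, 0.3, -0.4]
grip_width: 0.0766
```

Run:
```python
from h import *
o=env.get_obs();f=env.grab_frame("wrist");np.savez("w4.npz",f=f,p=o["ee_pos"],r=o["ee_rot"])
cv2.imwrite("pics/w4.png",cv2.resize(f[:,:,::-1],(768,576),interpolation=cv2.INTER_CUBIC))
for n in("tank","tank_rim","edging_top"):
    print(n,[(np.round(d["location"],4).tolist(),round(d["p"],2)) for d in env.place_of("wrist",n)])
g=env.grab_frame("top");np.save("t4.npy",g);crop(g,255,135,335,215,7,"pics/t4.png")
go(.51,.21,.25,0,o)
```

```text
tank [([0.5951, 0.2082, 0.0015], 0.81)]
tank_rim [([0.5099, 0.2118, 0.1115], 0.72)]
edging_top [([0.5119, 0.2091, 0.1161], 0.86)]
cur [0.5098 0.2089 0.2512] yaw 0.04 tilt [-1.e-04 -4.e-04 -1.e+00] t 11.3
delta [ 0.2 -1.1  1.2] turn 0.04
```

View pics/w4.png

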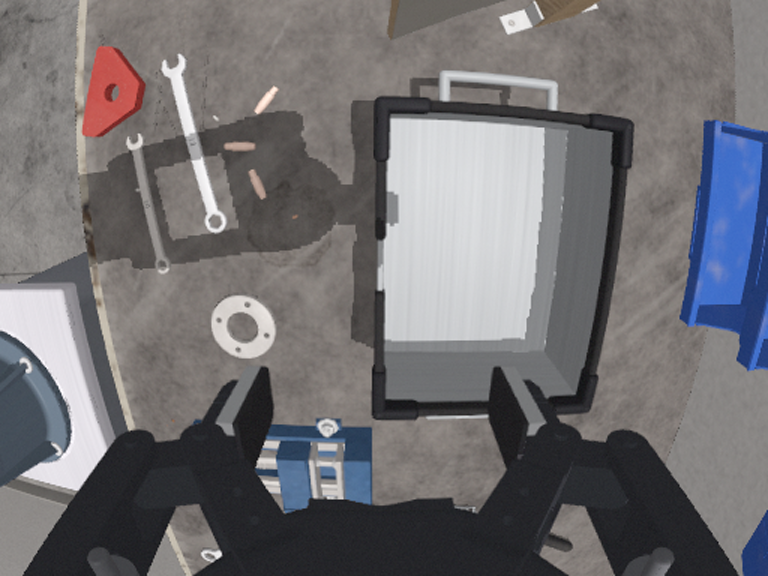

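View pics/t4.png

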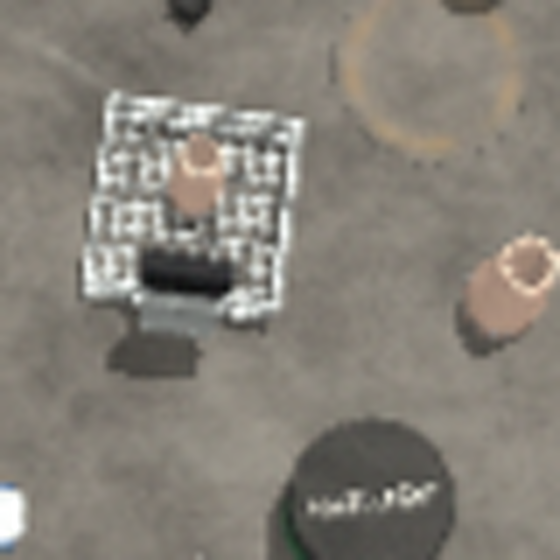

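The gap shows at about (381,265) in the wrist view, as a break in the black edging from row 237 to row 292. I'll zoom in on it.

Run:
```python
from h import *
d=np.load("w4.npz");f=d["f"]
crop(f,225,55,285,285,3.4,"pics/w4a.png");crop(f,235,145,275,205,10,"pics/w4b.png")
```

```text
(no output)
```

View pics/w4b.png

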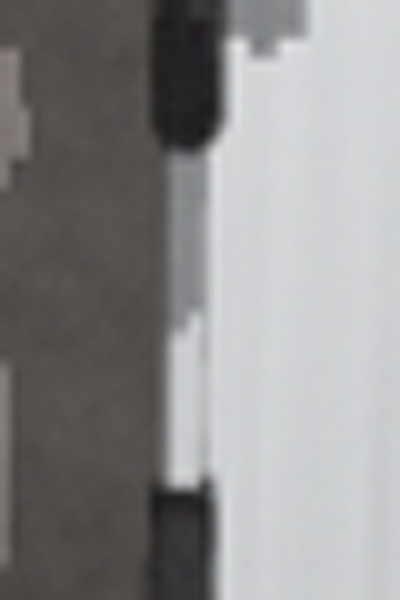

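View pics/w4a.png

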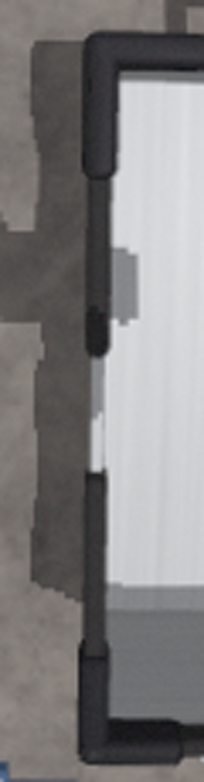

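Run:
```python
from h import *
d=np.load("w4.npz");p,r=d["p"],d["r"]
f=lambda u,v:[u/10+235,v/10+145]
print("gap +y end",wray([f(187,150)],.116,p,r)," -y end",wray([f(187,488)],.110,p,r),wray([f(185,497)],.116,p,r))
print("edging line upper/lower",wray([f(187,90),f(182,550)],.116,p,r)[:,:2])
a=lambda u,v:[u/3.4+225,v/3.4+55]
print("edging a",wray([a(97,185),a(96,345),a(95,480),a(95,640)],.116,p,r)[:,:2])
# guards corner: outer corners z .119
print("guards",wray([a(86,36),a(80,758)],.119,p,r)[:,:2])
# guard inner ends
print("guard ends",wray([a(98,178),a(95,648)],.119,p,r)[:,:2])
g=np.float32([[378,98],[632,122],[588,408],[374,416]])/1.5
w=wray(g,.119,p,r)[:,:2];print("tank corners",w)
```

```text
gap +y end [[0.50926908 0.2303586  0.116     ]]  -y end [[0.50930149 0.19426036 0.11      ]] [[0.5091001  0.19532066 0.116     ]]
edging line upper/lower [[0.50926453 0.23621606]
 [0.50880492 0.18974885]]
edging a [[0.5090763  0.27868017]
 [0.50882288 0.23380959]
 [0.50854685 0.193775  ]
 [0.50854642 0.14115018]]
guards [[0.50612423 0.31960711]
 [0.50363542 0.09848736]]
guard ends [[0.50934491 0.28070771]
 [0.5085522  0.1399309 ]]
tank corners [[0.50766916 0.31984401]
 [0.67888786 0.31721587]
 [0.67539907 0.09835741]
 [0.5045356  0.09932403]]
```

Emit:
{"method": "servo_tool", "body": {"deltas": [[0.9,1,20,0,0.5],[0.9,4,60,2,1.5],[0.9,8,110,8,2.5],[0.9,12,160,16,3.5],[0.9,16,210,26,4.5],[0.9,20,260,36,5.5],[0.9,24,305,44,6.6],[0.9,27,338,49,6.6],[0.9,28,356,51,6.6],[0.9,28,362.7,51,6.6],[0.9,28,362.7,51,6.6],[0.9,28,362.7,51,6.6]]}}

```text
clock: 13.05
ee_pos: [0.5382, -0.1516, 0.2005]
ee_rot: [-3.136, 0.174, 0.0]
force: [0.5, 0.6, 0.1]
grip_width: 0.077
```

Run:
```python
from h import *
o=env.get_obs();f=env.grab_frame("wrist");np.savez("w5.npz",f=f,p=o["ee_pos"],r=o["ee_rot"])
cv2.imwrite("pics/w5.png",f[:,:,::-1]);crop(f,220,120,320,220,7,"pics/w5c.png")
for n in("basket","basket_cage","basket_hook","basket_grip"):
    print(n,[(np.round(d["location"],4).tolist(),round(d["p"],2)) for d in env.place_of("wrist",n)])
go(.5378,-.1538,.070,-6.6,o)
```

```text
basket [([0.5382, -0.1524, 0.0007], 0.89)]
basket_cage [([0.5772, -0.1587, 0.0004], 0.67)]
basket_hook [([0.5375, -0.1547, 0.0592], 0.64)]
basket_grip [([0.5371, -0.1567, 0.0856], 0.61)]
cur [ 0.5382 -0.1516  0.2005] yaw -6.36 tilt [-1.e-04  4.e-04 -1.e+00] t 13.05
delta [ -0.2   2.3 130.5] turn 0.24
```

View pics/w5c.png

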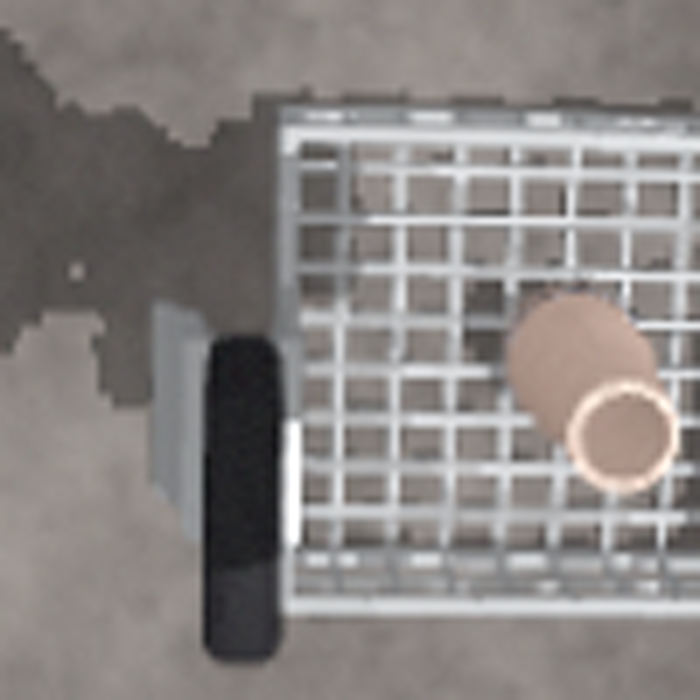

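View pics/w5.png

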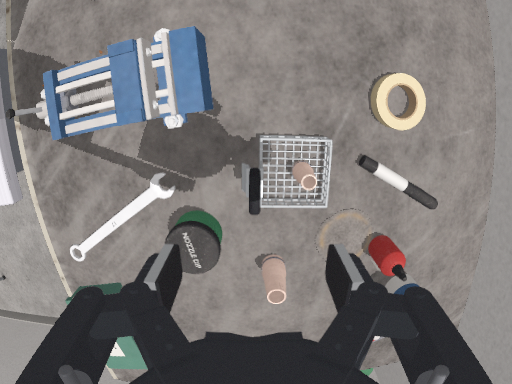

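Run:
```python
from h import *
d=np.load("w5.npz");p,r=d["p"],d["r"]
f=lambda u,v:[u/7+220,v/7+120]
a=wray([f(243,661)],.104,p,r);b=wray([f(243,335)],.07,p,r);print(a,b,(a+b)/2)
c=wray([f(280,612),f(283,122)],.026,p,r);print("cage back corners",c[:,:2],c.mean(0))
c0=np.array([c.mean(0)]);y=np.radians(-6.6)
print("origin from back edge", c.mean(0)[:2]-.0055*np.array([np.cos(y),np.sin(y)]))
print(wproj([[.5378,-.1538,.104]],p,r))
```

```text
[[ 0.53654839 -0.17029371  0.104     ]] [[ 0.54035708 -0.13691647  0.07      ]] [[ 0.53845273 -0.15360509  0.087     ]]
cage back corners [[ 0.54029469 -0.19428049]
 [ 0.54918403 -0.11449448]] [ 0.54473936 -0.15438748  0.026     ]
origin from back edge [ 0.53927581 -0.15375533]
[[254.0572429  196.53517121]]
```

Emit:
{"method": "servo_tool", "body": {"deltas": [[0.6,0,1,20,0.1],[0.6,0.2,2,55,0.1],[0.6,0.2,2,90,0.1],[0.6,0.2,2,115,0.1],[0.6,0.2,2,127,0.1],[0.6,0.2,2,130.5,0.1],[0.6,0.2,2,130.5,0.1],[0.3,0.2,2,130.5,0.1],[0.15,0.2,2,130.5,0.1],[0.0,0.2,2,130.5,0.1],[0.0,0.2,2,130.5,0.1],[0.0,0.2,2,130.5,0.1],[0.0,0.2,2,130.5,0.1]], "newtons": 60}}

```text
clock: 14.92
ee_pos: [0.5387, -0.155, 0.0706]
ee_rot: [3.136, -0.179, 0.002]
force: [-0.7, 0.0, 5.5]
grip_width: 0.0092
```

Run:
```python
from h import *
o=env.get_obs();f=env.grab_frame("wrist");np.savez("w6.npz",f=f,p=o["ee_pos"],r=o["ee_rot"])
cv2.imwrite("pics/w6.png",f[:,:,::-1])
print(o["force"],o["moment"],o["grip_width"])
go(.538,-.1536,.2,-6.6,o)
```

```text
[-0.7328462   0.03410914  5.52365441] [0.02923285 0.17748662 0.02058678] 0.00920652669289126
cur [ 0.5387 -0.155   0.0706] yaw -6.54 tilt [ 9.e-04 -6.e-04 -1.e+00] t 14.93
delta [  -0.7   -1.2 -129.4] turn 0.06
```

View pics/w6.png

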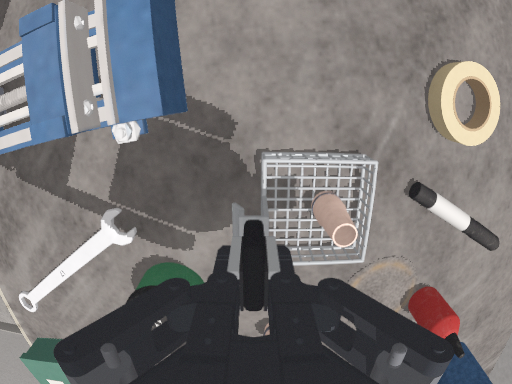

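Basket grip is pinched (9.2 mm opening) with the nozzle standing in the cage at about (335,218). I'll lift it gently.

Emit:
{"method": "servo_tool", "body": {"deltas": [[0,0,0,-2,0],[0,0,0,-6,0],[0,0,0,-13,0],[0,0,0,-23,0],[0,0,0,-36,0],[0,0,0,-52,0],[0,0,0,-70,0],[0,0,0,-90,0],[0,0,0,-110,0],[0,0,0,-130,0],[0,0,0,-148,0],[0,0,0,-163,0],[0,0,0,-173,0],[0,0,0,-179,0],[0,0,0,-182,0],[0,0,0,-182,0],[0,0,0,-182,0]]}}

```text
clock: 17.1
ee_pos: [0.5381, -0.1546, 0.2512]
ee_rot: [-3.136, 0.179, 0.002]
force: [0.7, 0.6, -2.9]
grip_width: 0.0095
```

Run:
```python
from h import *
o=env.get_obs();f=env.grab_frame("wrist");np.savez("w7.npz",f=f,p=o["ee_pos"],r=o["ee_rot"])
cv2.imwrite("pics/w7.png",cv2.resize(f[:,:,::-1],(768,576),interpolation=cv2.INTER_CUBIC));crop(f,200,110,400,290,4,"pics/w7c.png")
s=env.grab_frame("scene");crop(s,230,90,360,200,6,"pics/s7.png")
print(o["force"],o["moment"],o["grip_width"])
go(.538,-.1536,.2,-6.6,o)
```

```text
[ 0.72193821  0.58389215 -2.88332392] [-0.02464707  0.03849261 -0.04012725] 0.009533427873876186
cur [ 0.5381 -0.1546  0.2512] yaw -6.55 tilt [-1.1e-03  6.0e-04 -1.0e+00] t 17.1
delta [-0.1 -1.  51.2] turn 0.05
```

View pics/w7c.png

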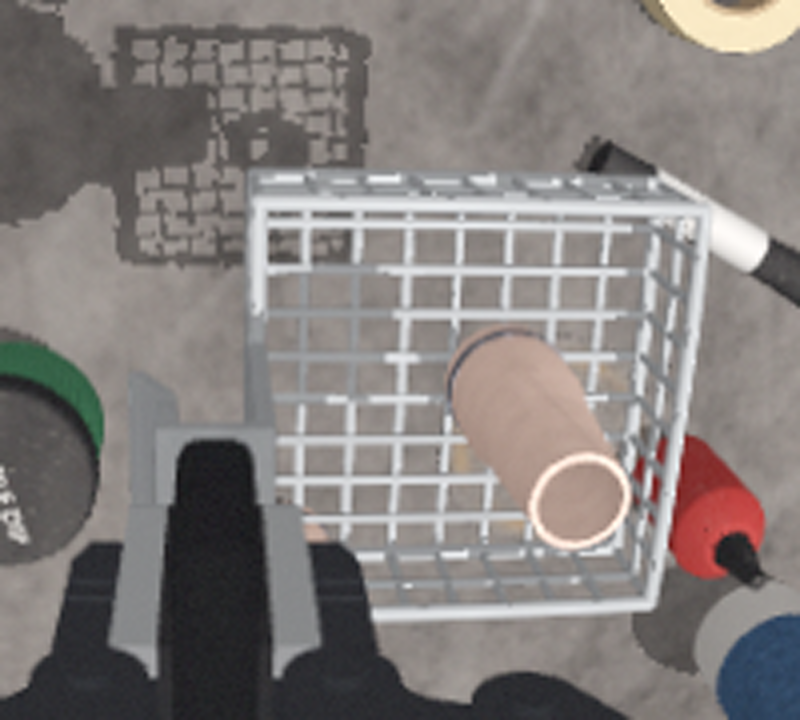

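View pics/s7.png

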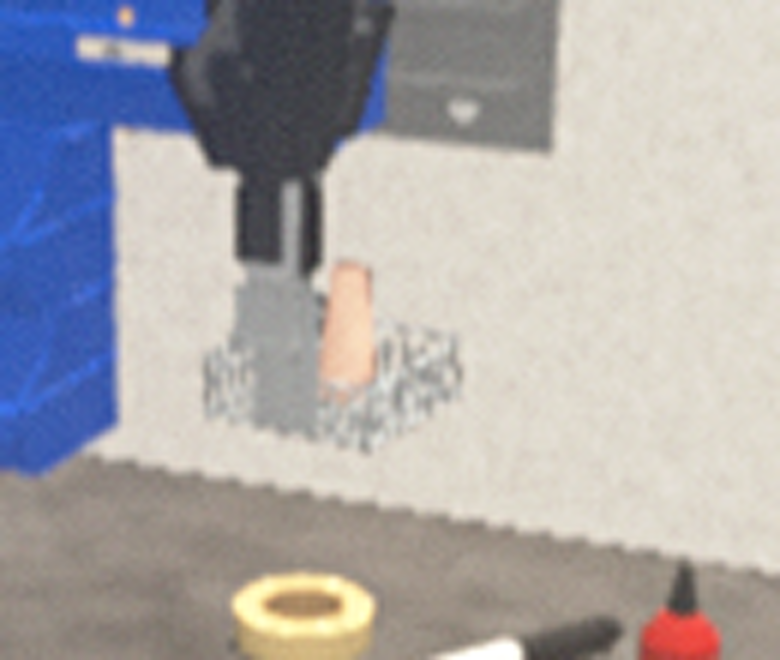

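```bash
cat > fit.py <<'E'
from h import *
from scipy.optimize import least_squares
d=np.load("w7.npz")
B=np.array([[5.5,40,26],[85.5,40,26],[85.5,-40,26],[-8.5,15,63],[8.5,15,63],[5,18,70],[-5,18,70],[85.5,40,0],[5.5,40,0]])/1000
I=np.array([[254,203],[710,206],[658,608],[157,430],[274,428],[250,447],[181,447],[652,177],[250,175]])/4+[200,110]
p,r=np.zeros(3),np.zeros(3) # work in tool frame
# basket axes in tool: x->x, y->-y, z->-z, rotated small
B0=np.diag([1,-1,-1.])
def f(q,full=False):
    P=B@(R.from_rotvec(q[3:]*1.0).as_matrix()@B0).T+q[:3]
    return ((wproj(P,p,r)-I)*1).ravel()
s=least_squares(f,[0,0,.07,0,0,0],x_scale=[.01]*3+[.1]*3)
print(np.round(s.x[:3]*1000,2),"rot deg",np.round(np.degrees(s.x[3:]),2));print(np.round(s.fun.reshape(-1,2),1))
C=R.from_rotvec(s.x[3:]).as_matrix()@B0
for n,P in(("hook",[0,0,.060]),("grip",[0,0,.087]),("lip",[-.014,0,.039])): print(n,np.round((C@np.array(P)+s.x[:3])*1000,2))
E
python3 fit.py
```

```text
[ 0.9   1.   74.95] rot deg [ 0.86  0.86 -0.93]
[[-0.9  0.8]
 [-0.3  0.4]
 [-0.7 -0.8]
 [-0.   2. ]
 [ 0.6  2.2]
 [ 0.6 -2.2]
 [-0.6 -2.1]
 [ 1.8 -0.1]
 [-0.4 -0.1]]
hook [-0.    1.9  14.97]
grip [ -0.4    2.31 -12.03]
lip [-13.68   1.81  36.17]
```

```bash
cat >> fit.py <<'E'
print('---')
for k in ([0,1,2,7,8],[0,1,2,3,4,7,8],[0,1,2,7]):
  for lock in (0,1):
    def g(q):
        q=q.copy()
        if lock: q[3]=0
        return f(q).reshape(-1,2)[k].ravel()
    s=least_squares(g,[0,0,.07,0,0,0],x_scale=[.01]*3+[.1]*3)
    q=s.x.copy(); 
    if lock:q[3]=0
    C=R.from_rotvec(q[3:]).as_matrix()@B0
    print(k,lock,np.round(q[:3]*1000,1),np.round(np.degrees(q[3:]),1),"hook",np.round((C@np.array([0,0,.06])+q[:3])*1000,1),round(s.cost,2))
E
python3 fit.py|sed -n '/---/,$p'
python3 - <<'E'
from h import *
d=np.load("w7.npz");f=d["f"];crop(f,225,200,290,270,9,"pics/w7d.png")
E
```

```text
---
[0, 1, 2, 7, 8] 0 [ 0.3  1.  72. ] [-1.1 -1.3 -0.4] hook [ 1.6 -0.2 12.1] 0.8
[0, 1, 2, 7, 8] 1 [ 0.3  0.7 72.1] [ 0.  -1.2 -0.5] hook [ 1.5  0.7 12.2] 1.27
[0, 1, 2, 3, 4, 7, 8] 0 [ 0.9  1.4 74.9] [-0.6  0.9 -0.8] hook [-0.   0.8 14.9] 2.06
[0, 1, 2, 3, 4, 7, 8] 1 [ 1.1  1.2 75.7] [ 0.   1.1 -0.8] hook [-0.1  1.2 15.7] 2.47
[0, 1, 2, 7] 0 [-0.7  0.4 68.6] [-1.  -2.8 -0.3] hook [ 2.2 -0.6  8.7] 0.16
[0, 1, 2, 7] 1 [-0.9 -0.1 68.2] [ 0.  -2.9 -0.3] hook [ 2.1 -0.1  8.3] 0.52
```

View pics/w7d.png

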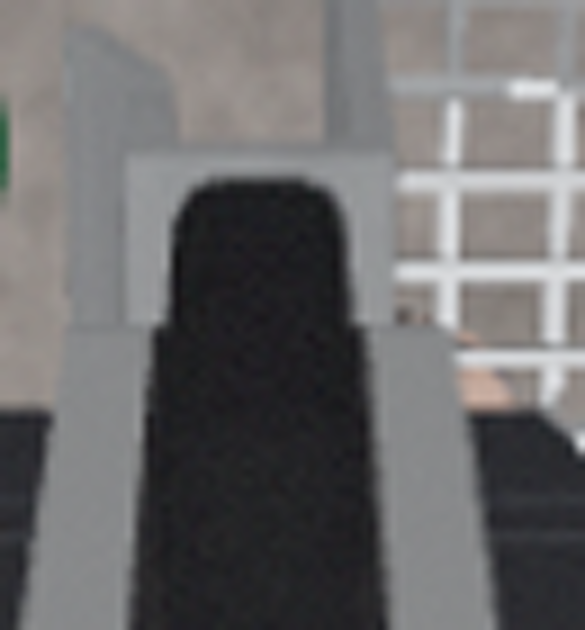

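Run:
```python
from h import *
# tool-frame: wray with identity pose
uv=np.array([[125,150],[392,150]])/9+[225,200]
for z in (.0056,.0076,.0096,.012): print(z,np.round(wray(uv,z,np.zeros(3),np.zeros(3))*1000,1).tolist())
uv=np.array([[254,203],[710,206],[658,608]])/4+[200,110]
print(np.round(wray(uv,.0446,np.zeros(3),np.zeros(3))*1000,1).tolist())
print(np.round(wray(uv,.0476,np.zeros(3),np.zeros(3))*1000,1).tolist())
# lip bottom: x=-14..,y15,z=39
print(np.round(wray(np.array([[68,35]])/9+[225,200],.0316,np.zeros(3),np.zeros(3))*1000,1).tolist())
```

```text
0.0056 [[-8.6, -17.3, 5.6], [7.6, -17.3, 5.6]]
0.0076 [[-8.7, -16.5, 7.6], [7.7, -16.5, 7.6]]
0.0096 [[-8.8, -15.6, 9.6], [7.8, -15.6, 9.6]]
0.012 [[-9.0, -14.6, 12.0], [7.9, -14.6, 12.0]]
[[5.8, -40.0, 44.6], [84.5, -40.8, 44.6], [85.7, 38.5, 44.6]]
[[5.9, -39.3, 47.6], [85.8, -40.1, 47.6], [87.1, 40.4, 47.6]]
[[-13.9, -15.1, 31.6]]
```

Emit:
{"method": "servo_tool", "body": {"deltas": [[0,-0.8,-4,0,0],[0,-2.3,-12,0,-0.2],[0,-5,-25.6,0,-0.4],[0,-8.8,-45,0,-0.7],[0,-13.8,-70.7,0,-1.1],[0,-19.9,-102,0,-1.6],[0,-26.7,-137.4,0,-2.2],[0,-34,-174.6,0,-2.8],[0,-41.3,-212,0,-3.4],[0,-48.2,-247.4,0,-3.9],[0,-54.3,-278.8,0,-4.4],[0,-59.2,-304.4,0,-4.9],[0,-63,-324,0,-5.2],[0,-65.7,-337.6,0,-5.4],[0,-67.6,-347.4,0,-5.5],[0,-69.1,-355.3,0,-5.7],[0,-70.2,-360.7,0,-5.75],[0,-70.2,-360.7,0,-5.75],[0,-70.2,-360.7,0,-5.75]]}}

```text
clock: 19.58
ee_pos: [0.5098, 0.2112, 0.2518]
ee_rot: [3.141, -0.023, -0.0]
force: [-0.0, -0.2, -3.0]
grip_width: 0.0093
```

Run:
```python
from h import *
o=env.get_obs();f=env.grab_frame("wrist");np.savez("w8.npz",f=f,p=o["ee_pos"],r=o["ee_rot"])
cv2.imwrite("pics/w8.png",cv2.resize(f[:,:,::-1],(768,576),interpolation=cv2.INTER_CUBIC))
print(o["force"],o["moment"],o["grip_width"])
go(.5095,.2117,.2,-.8,o)
```

```text
[-0.0272832  -0.20939219 -3.02686919] [-0.00960966  0.0439585   0.05939106] 0.009328779174004025
cur [0.5098 0.2112 0.2518] yaw -0.82 tilt [-1.e-04 -3.e-04 -1.e+00] t 19.57
delta [-0.3 -0.5 51.8] turn -0.02
```

View pics/w8.png

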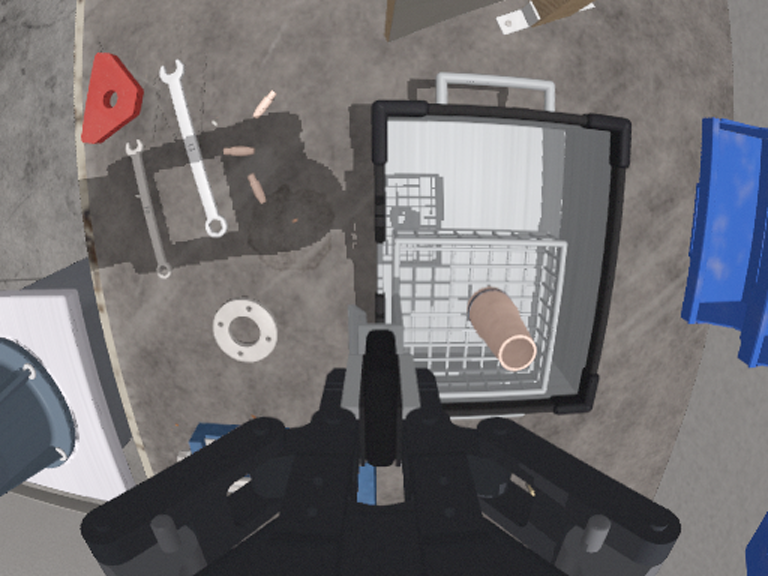

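Run:
```python
from h import *
d=np.load("w8.npz");f=d["f"];crop(f,230,140,290,225,8,"pics/w8a.png");crop(f,225,145,385,270,5,"pics/w8b.png")
```

```text
(no output)
```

View pics/w8a.png

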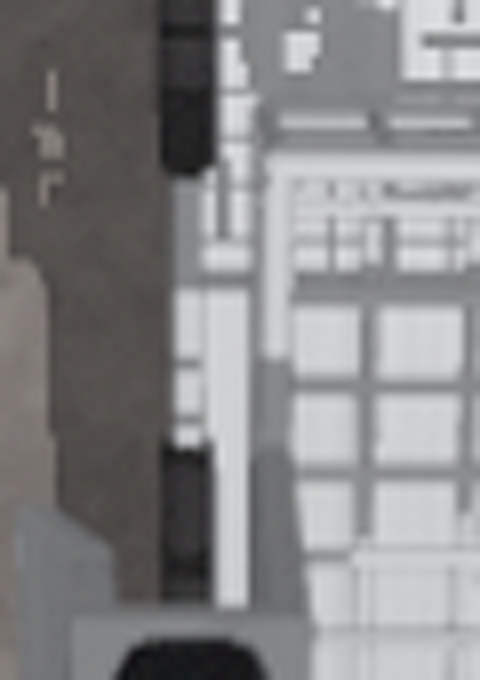

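View pics/w8b.png

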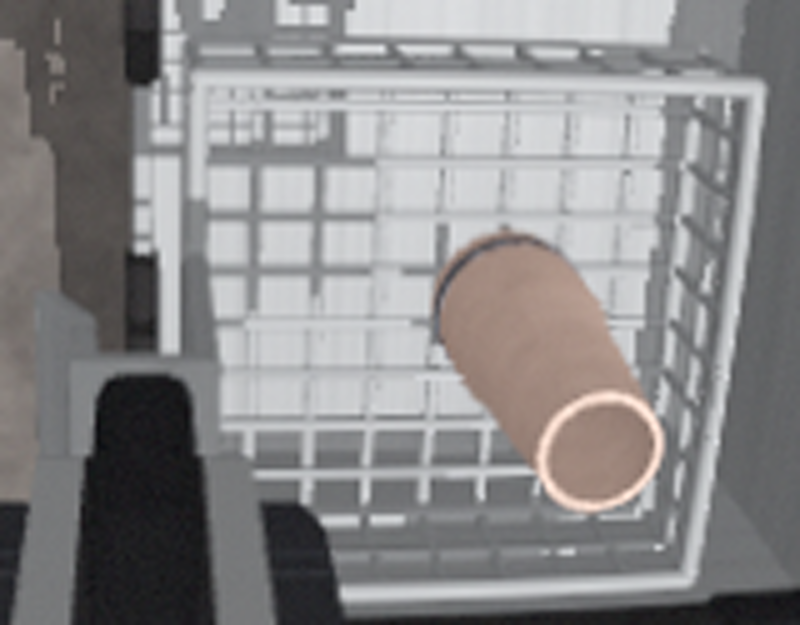

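Run:
```python
from h import *
d=np.load("w8.npz");p,r=d["p"],d["r"]
f=lambda u,v:[u/8+230,v/8+140]
a=wray([f(188,174)],.116,p,r);b=wray([f(186,443)],.110,p,r);print(a,b,(a+b)/2)
print(wray([f(188,80),f(186,500)],.116,p,r))
z0=np.zeros(3)
g=lambda u,v:[u/5+225,v/5+145]
print(np.round(wray([g(192,72),g(765,83),g(693,585)],.0446,z0,z0)*1000,1).tolist())
print(np.round(wray([f(70,608),f(308,606)],.0076,z0,z0)*1000,1).tolist())
```

```text
[[0.50940476 0.23077459 0.116     ]] [[0.50862983 0.19465054 0.11      ]] [[0.50901729 0.21271257 0.113     ]]
[[0.50957026 0.24225229 0.116     ]
 [0.50855548 0.18915174 0.116     ]]
[[5.7, -41.0, 44.6], [84.8, -40.8, 44.6], [84.9, 38.4, 44.6]]
[[-8.8, -16.9, 7.6], [7.6, -17.1, 7.6]]
```

Emit:
{"method": "servo_tool", "body": {"deltas": [[0,-0.2,0,3,0],[0,-0.2,0,9,0],[0,-0.2,0,18,0],[0,-0.2,0,28,0],[0,-0.2,0,38,0],[0,-0.2,0,46,0],[0,-0.2,0,51,0],[0,-0.2,0,54,0],[0,-0.2,0,54,0],[0,-0.2,0,54,0]]}}

```text
clock: 20.88
ee_pos: [0.5098, 0.2117, 0.1981]
ee_rot: [-3.141, 0.022, -0.001]
force: [-0.1, 0.6, -3.0]
grip_width: 0.0092
```

Run:
```python
from h import *
o=env.get_obs();f=env.grab_frame("wrist");np.savez("w9.npz",f=f,p=o["ee_pos"],r=o["ee_rot"])
crop(f,215,110,385,270,4,"pics/w9.png");crop(f,230,140,290,225,8,"pics/w9a.png")
print(o["force"],o["moment"],o["grip_width"])
go(.5096,.2113,.2,-.8,o)
```

```text
[-0.10709914  0.635382   -3.003481  ] [-0.00402875  0.10262803  0.01394869] 0.009198308521123964
cur [0.5098 0.2117 0.1981] yaw -0.79 tilt [ 8.e-04  1.e-04 -1.e+00] t 20.88
delta [-0.2  0.4 -1.9] turn 0.01
```

View pics/w9.png

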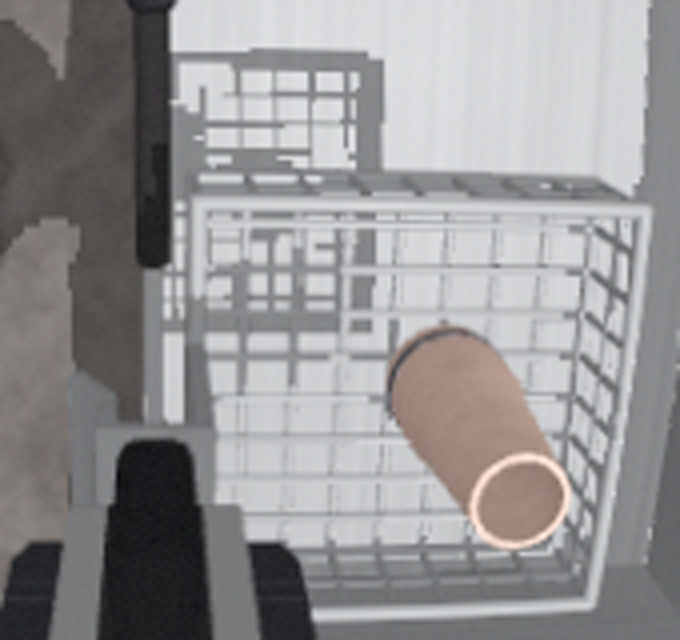

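View pics/w9a.png

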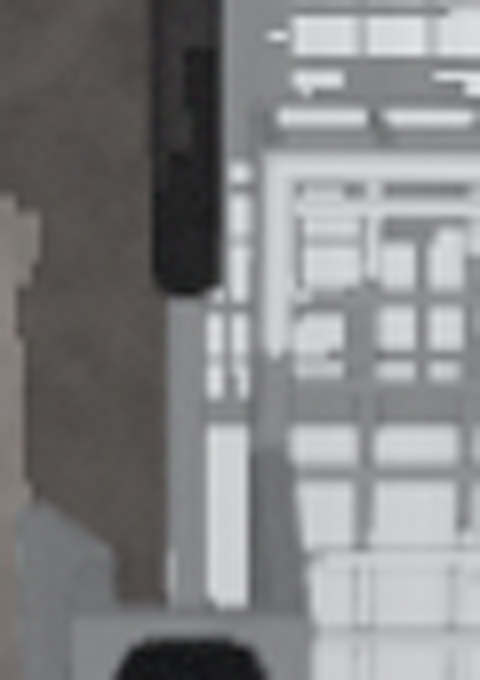

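Hook and rim line up in x: rim centre is at column 187 and hook centre at column 189 in the crop. I'll go down slowly, keeping above the edging.

Emit:
{"method": "servo_tool", "body": {"deltas": [[0,-0.2,0,2,0],[0,-0.2,0.2,5,0],[0,-0.2,0.4,9,0],[0,-0.2,0.4,13,0],[0,-0.2,0.4,17,0],[0,-0.2,0.4,21,0],[0,-0.2,0.4,25,0],[0,-0.2,0.4,29,0],[0,-0.2,0.4,33,0],[0,-0.2,0.4,37,0],[0,-0.2,0.4,39,0],[0,-0.2,0.4,40,0],[0,-0.2,0.4,40,0]]}}

```text
clock: 22.55
ee_pos: [0.5094, 0.2112, 0.1578]
ee_rot: [-3.141, 0.022, -0.0]
force: [-1.0, 0.2, -3.5]
grip_width: 0.0091
```

Run:
```python
from h import *
o=env.get_obs();f=env.grab_frame("wrist");np.savez("w10.npz",f=f,p=o["ee_pos"],r=o["ee_rot"])
crop(f,215,110,385,270,4,"pics/w10.png");crop(f,230,140,290,225,8,"pics/w10a.png")
print(o["force"],o["moment"],o["grip_width"])
go(.5096,.2113,.2,-.8,o)
```

```text
[-0.99171064  0.15362485 -3.4697056 ] [0.02392723 0.14158899 0.02835249] 0.009106440128776195
cur [0.5094 0.2112 0.1578] yaw -0.79 tilt [ 1.e-04  0.e+00 -1.e+00] t 22.55
delta [  0.2  -0.1 -42.2] turn 0.01
```

View pics/w10a.png

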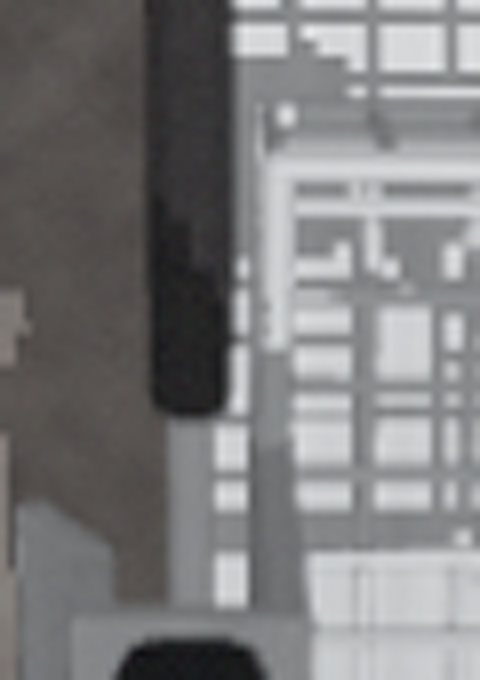

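Emit:
{"method": "servo_tool", "body": {"deltas": [[0,0.1,0,2,0],[0,0.1,0,5,0],[0,0.1,0,9,0],[0,0.1,0,13,0],[0,0.1,0,17,0],[0,0.1,0,20,0],[0,0.1,0,22,0],[0,0.1,0,23,0],[0,0.1,0,23,0]]}}

```text
clock: 23.72
ee_pos: [0.5094, 0.2112, 0.1348]
ee_rot: [3.142, -0.022, -0.0]
force: [0.1, 0.8, -3.6]
grip_width: 0.0094
```

Run:
```python
from h import *
o=env.get_obs();f=env.grab_frame("wrist");np.savez("w11.npz",f=f,p=o["ee_pos"],r=o["ee_rot"])
crop(f,215,110,385,270,4,"pics/w11.png");crop(f,230,160,290,235,8,"pics/w11a.png")
print(o["force"],o["moment"],o["grip_width"])
go(.5096,.2113,.2,-.8,o)
p,r=o["ee_pos"],o["ee_rot"]
# where would gap +y end edge (z .116) be in crop, by current est y=.2305
q=wproj([[.5092,.2302,.116],[.5092,.195,.116]],p,r);print((q-[230,160])*8)
```

```text
[ 0.13659166  0.80848223 -3.60232527] [-0.02750407  0.09796345 -0.03764619] 0.009364162512332382
cur [0.5094 0.2112 0.1348] yaw -0.79 tilt [-0. -0. -1.] t 23.73
delta [  0.2  -0.1 -65.2] turn 0.01
[[190.42707086 362.71619853]
 [196.43035609 779.15219162]]
```

View pics/w11a.png

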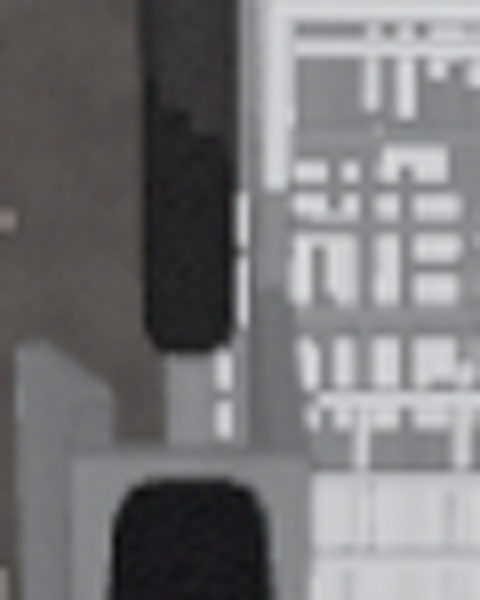

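Run:
```python
from h import *
d=np.load("w11.npz");p,r=d["p"],d["r"]
f=lambda u,v:[u/8+230,v/8+160]
print("gap end",wray([f(190,353)],.116,p,r))
for z in(.1242,.1252,.1272): print("hook edge",z,wray([f(189,453)],z,p,r))
print("edging cols",wray([f(143,250),f(235,250)],.116,p,r))
print("hook cols",wray([f(70,455),f(308,455)],.1272,p,r))
```

```text
gap end [[0.50917911 0.23095784 0.116     ]]
hook edge 0.1242 [[0.50904318 0.22649581 0.1242    ]]
hook edge 0.1252 [[0.50904874 0.2269164  0.1252    ]]
hook edge 0.1272 [[0.50905988 0.22775756 0.1272    ]]
edging cols [[0.5059088  0.23889942 0.116     ]
 [0.5125208  0.23880791 0.116     ]]
hook cols [[0.50083751 0.2277094  0.1272    ]
 [0.51727799 0.22748199 0.1272    ]]
```

Emit:
{"method": "servo_tool", "body": {"deltas": [[0,0,-0.3,1.5,0],[0,0,-0.5,3,0],[0,0,-0.5,4.5,0],[0,0,-0.5,6,0],[0,0,-0.5,7,0],[0,0,-0.5,8,0],[0,0,-0.5,9,0],[0,0,-0.5,10,0],[0,0,-0.5,10.5,0],[0,0,-0.5,10.5,0]]}}

```text
clock: 25.02
ee_pos: [0.5094, 0.2117, 0.1243]
ee_rot: [3.141, -0.022, -0.0]
force: [0.0, -0.3, -3.0]
grip_width: 0.0093
```

Run:
```python
from h import *
o=env.get_obs();f=env.grab_frame("wrist");np.savez("w12.npz",f=f,p=o["ee_pos"],r=o["ee_rot"])
crop(f,230,160,290,235,8,"pics/w12a.png")
print(o["force"],o["moment"],o["grip_width"])
go(.5096,.2113,.2,-.8,o)
```

```text
[ 0.00622093 -0.25683754 -2.98982438] [ 0.04345748  0.13816301 -0.01204241] 0.009266827431266212
cur [0.5094 0.2117 0.1243] yaw -0.79 tilt [-0. -0. -1.] t 25.02
delta [  0.2   0.4 -75.7] turn 0.01
```

View pics/w12a.png

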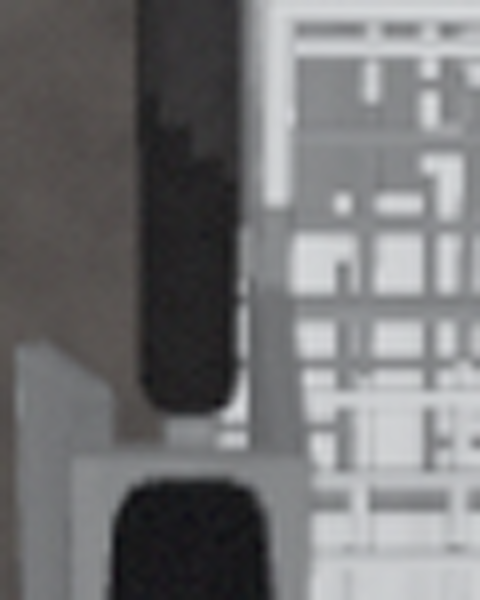

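Emit:
{"method": "servo_tool", "body": {"deltas": [[0,0,0,0.5,0],[0,0,0,1,0],[0,0,0,1.5,0],[0,0,0,2,0],[0,0,0,2.5,0],[0,0,0,3,0],[0,0,0,3.5,0],[0,0,0,3.5,0],[0,0,0,3.5,0]]}}

```text
clock: 26.2
ee_pos: [0.5094, 0.2117, 0.1208]
ee_rot: [3.142, -0.022, -0.0]
force: [0.9, 0.9, -3.4]
grip_width: 0.0092
```

Emit:
{"method": "servo_tool", "body": {"deltas": [[0,0,0,0.3,0],[0,0,0,0.6,0],[0,0,0,0.9,0],[0,0,0,1.2,0],[0,0,0,1.2,0],[0,0,0,1.2,0]]}}

```text
clock: 26.95
ee_pos: [0.5095, 0.2117, 0.1206]
ee_rot: [-3.141, 0.022, -0.001]
force: [-2.8, -1.3, 5.7]
grip_width: 0.0095
```

Emit:
{"method": "servo_tool", "body": {"deltas": [[0,0,0,-0.3,0],[0,0,0,-0.6,0],[0,0,0,-0.6,0]]}}

```text
clock: 27.32
ee_pos: [0.5095, 0.2117, 0.1206]
ee_rot: [-3.141, 0.022, -0.001]
force: [-1.5, -1.6, 5.9]
grip_width: 0.0093
```

Run:
```python
from h import *
o=env.get_obs();f=env.grab_frame("wrist");np.savez("w13.npz",f=f,p=o["ee_pos"],r=o["ee_rot"])
crop(f,215,150,345,270,5,"pics/w13a.png")
s=env.grab_frame("scene");crop(s,110,110,240,220,6,"pics/s13.png")
print(o["force"],o["moment"],o["grip_width"])
go(.5096,.2113,.2,-.8,o)
```

```text
[-1.49427607 -1.56861225  5.92037806] [-0.13654562  0.39867917  0.00630557] 0.009326567615889968
cur [0.5095 0.2117 0.1206] yaw -0.79 tilt [ 3.e-04  0.e+00 -1.e+00] t 27.32
delta [  0.1   0.4 -79.4] turn 0.01
```

View pics/w13a.png

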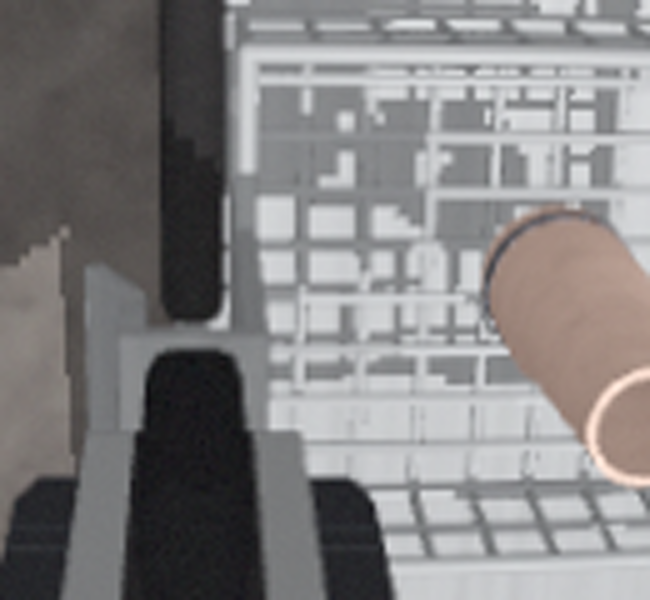

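View pics/s13.png

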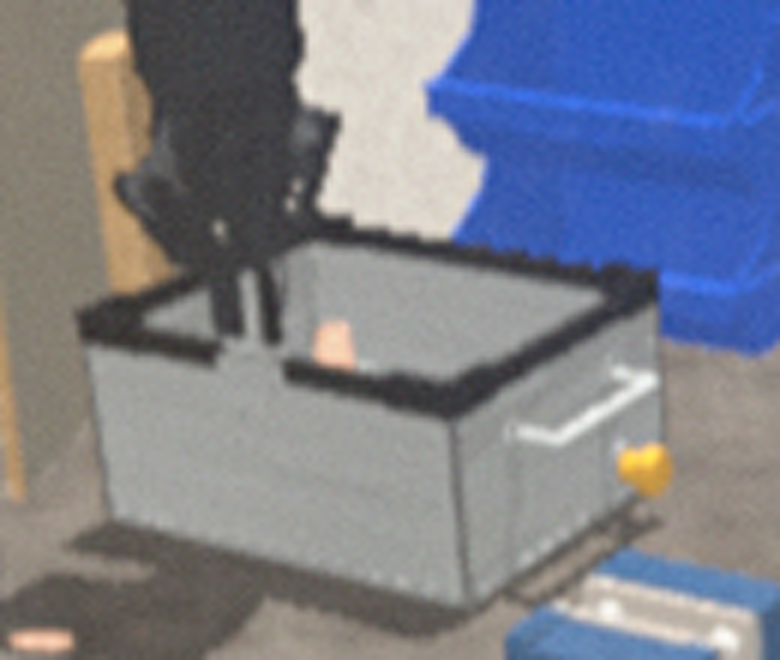

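Hook is in the gap: the edging ends just clear of it on both sides in the scene crop, at about (220,355) and (285,370). TCP is at the predicted home height. I'll ease the load before releasing.

Emit:
{"method": "servo_tool", "body": {"deltas": [[0,0,0,-0.3,0],[0,0,0,-0.6,0],[0,0,0,-0.6,0],[0,0,0,-0.6,0]]}}

```text
clock: 27.92
ee_pos: [0.5095, 0.2117, 0.1206]
ee_rot: [-3.141, 0.022, -0.0]
force: [-0.5, 0.3, 0.2]
grip_width: 0.0096
```

Emit:
{"method": "servo_tool", "body": {"deltas": [[0.11,0,0,0,0],[0.13,0,0,0,0],[0.15,0,0,0,0],[0.17,0,0,0,0],[0.19,0,0,0,0],[0.21,0,0,0,0],[0.23,0,0,0,0],[0.25,0,0,0,0],[0.28,0,0,0,0],[0.32,0,0,0,0],[0.36,0,0,0,0],[0.4,0,0,0,0],[0.45,0,0,0,0],[0.5,0,0,0,0],[0.5,0,0,0,0]]}}

```text
clock: 29.8
ee_pos: [0.5095, 0.2117, 0.1208]
ee_rot: [3.142, -0.022, 0.0]
force: [-0.7, -0.7, -1.2]
grip_width: 0.0425
```

Run:
```python
from h import *
o=env.get_obs();f=env.grab_frame("wrist");np.savez("w14.npz",f=f,p=o["ee_pos"],r=o["ee_rot"])
crop(f,180,110,380,270,4,"pics/w14.png")
s=env.grab_frame("scene");crop(s,110,110,240,220,6,"pics/s14.png")
print(o["force"],o["moment"],o["grip_width"])
```

```text
[-0.73159111 -0.73135707 -1.15976188] [-0.0305948  -0.01724444  0.03557055] 0.04252721437012659
```

View pics/w14.png

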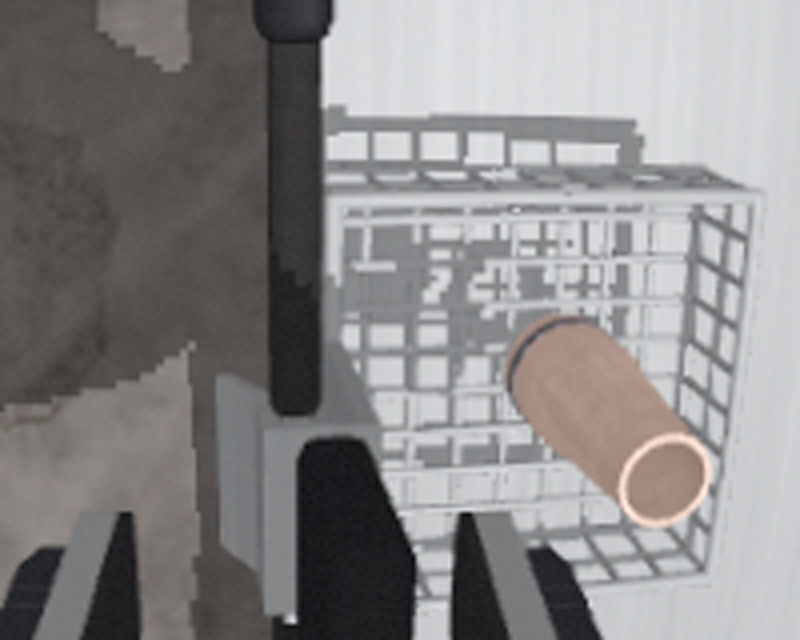

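View pics/s14.png

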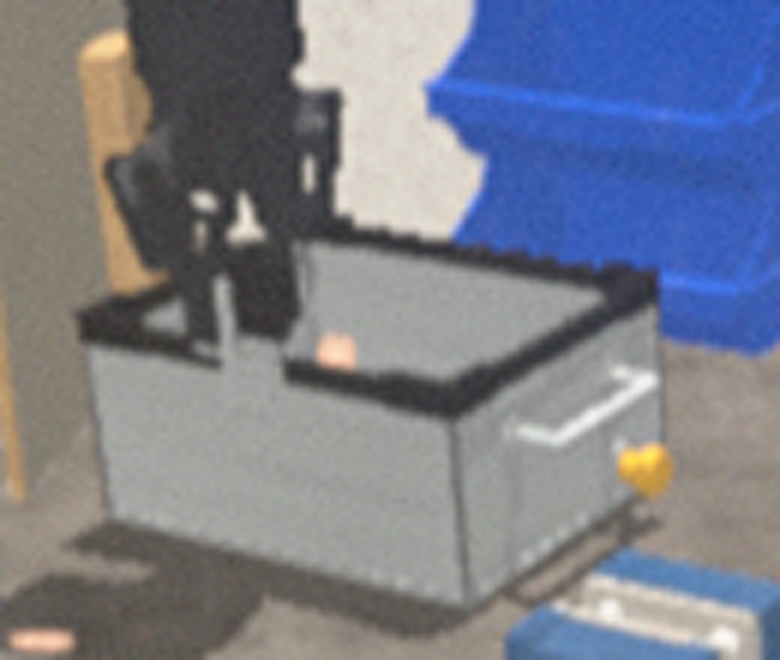

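Released. The basket has swung onto its lean with the nozzle upright inside, and both fingers are clear of the grip. I'll go straight up.

Emit:
{"method": "servo_tool", "body": {"deltas": [[0.55,2,0,0,0],[0.55,3,0,-3,0],[0.55,3,0,-10,0],[0.55,3,0,-22,0],[0.55,3,0,-40,0],[0.55,3,0,-65,0],[0.55,3,0,-95,0],[0.55,3,0,-125,0],[0.55,3,0,-150,0],[0.55,3,0,-165,0],[0.55,3,0,-165,0],[0.55,3,0,-165,0]]}}

```text
clock: 31.4
ee_pos: [0.5117, 0.2115, 0.2849]
ee_rot: [3.141, -0.022, -0.003]
force: [0.2, -1.0, -0.5]
grip_width: 0.0474
```

Run:
```python
from h import *
o=env.get_obs();f=env.grab_frame("wrist");np.savez("w15.npz",f=f,p=o["ee_pos"],r=o["ee_rot"])
crop(f,190,80,390,230,4,"pics/w15.png")
s=env.grab_frame("scene");crop(s,110,110,240,220,6,"pics/s15.png");cv2.imwrite("pics/s15f.png",s[:,:,::-1])
print(o["force"],o["moment"],o["grip_width"],o["ee_pos"],o["clock"])
for c,n in (("wrist","basket_hook"),("wrist","nozzle"),("scene","basket_hook"),("scene","flange"),("scene","dip_pot"),("scene","spare_knob")):
    print(c,n,[(np.round(d["location"],4).tolist(),round(d["p"],2)) for d in env.place_of(c,n)])
```

```text
[ 0.17906636 -1.02423803 -0.49799472] [-0.00277833 -0.00726492 -0.01188532] 0.047397819939686614 [0.51170673 0.21148456 0.28492272] 31.4
wrist basket_hook [([0.5083, 0.2137, 0.0472], 0.71), ([0.5131, 0.2125, 0.109], 0.62)]
wrist nozzle [([0.5611, 0.2148, 0.0471], 0.96)]
scene basket_hook [([0.5131, 0.2139, 0.1113], 0.51)]
scene flange [([0.3735, 0.1244, -0.0027], 0.83)]
scene dip_pot [([0.5932, 0.2083, -0.003], 0.75), ([0.4589, -0.2273, -0.0008], 0.71)]
scene spare_knob [([0.4454, -0.4252, 0.001], 0.69)]
```

View pics/w15.png

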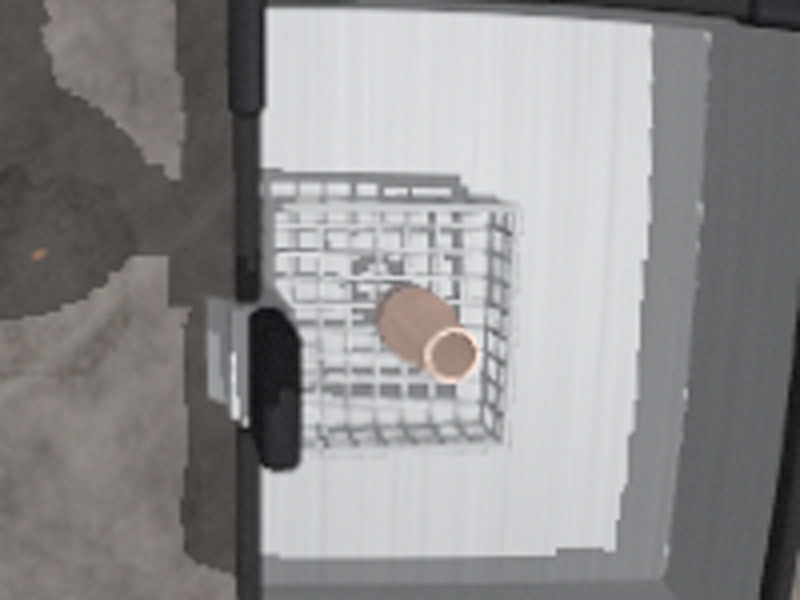

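View pics/s15.png

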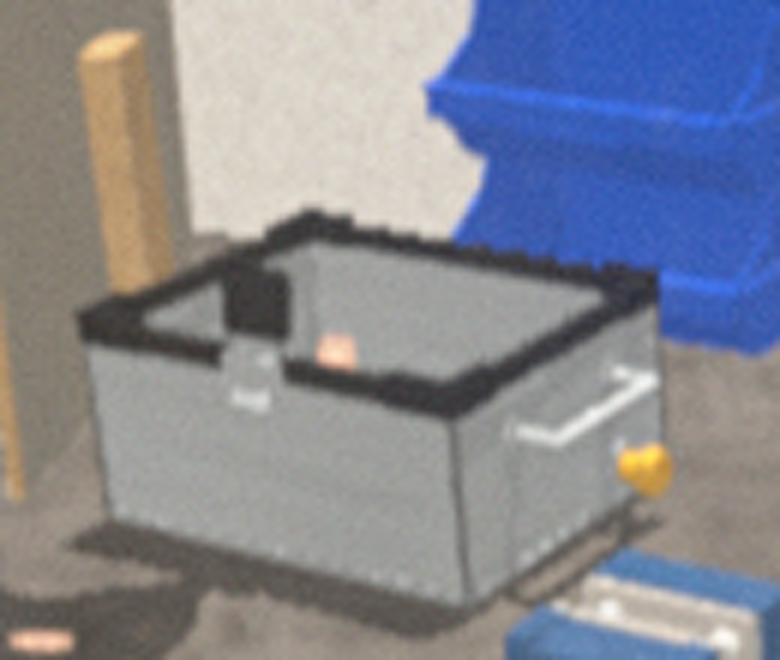

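View pics/s15f.png

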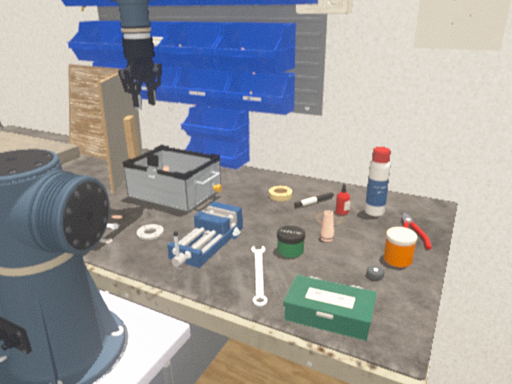

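The basket hangs in the gap, with the lip outside at about (250,375) in the scene crop and the nozzle upright inside. The flange, pot and knob haven't moved. I'll hand it in.

Run:
```python
from plant import env
print(env.hand_in(),env.get_obs()["clock"])
```

```text
the job is handed in; nothing more can be done
the job is handed in; nothing more can be done
```

The basket now hangs in the gap on the tank's near rim with the copper nozzle standing in it. I handed the job in at about 31.5 s of the 72 s allowed.

**What I did:** I chose the smaller of the two nozzles, whose foot measured about 25 mm across, and stood it in the cage. I then found the gap with the wrist camera, carried the basket over and let the hook down slowly.

**Home on the rim:** The tool height on contact was 0.1206 m, which is what I had predicted for the hook resting on the bare rim. The push on the rim peaked at about 9 N. I eased it to about 3 N (roughly the basket's own weight) before opening the fingers slowly.

**Last checks:**
- **Basket:** The final pictures show the hook between the two edging ends, the lip outside the wall and the basket leaning as expected. The detector put the hook at z of about 0.109–0.111 m, against 0.110 m for the rim. One wrist detection of the hook, at z = 0.047 m, disagreed with the picture, so I disregarded it.
- **Nozzle:** It is still upright in the cage.
- **Flange, pot and knob:** The scene camera puts the flange within about 6 mm of its first reading, and the pot and knob within about 3 mm. I take this as detector scatter. The camera also reported a second "pot" at the tank's position, which I disregarded as false.
- **Robot:** It is clear of everything, about 16 cm above where it let go.

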